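Pin the hold-down arms on the wheelhouse instrument drawer

ROBOT

A 6-joint arm with a two-finger parallel gripper is mounted at the origin on the work surface. World frame = base frame: x ahead of the robot, y to its left, z up, the work surface at z = 0. Lengths are in m, angles in rad, forces in N, time in s.
With the tool pointing down it reaches from about 0.325 to 0.875 m from the base axis. Payload 4.4 kg.
Tool frame: the origin (TCP) lies midway between the tips of the shut fingers; the grasp point (between the pads) lies 19 mm behind it (arm.grip_depth is the distance from the TCP to the grasp point, in m); z points along the fingers, x is the direction in which the jaws open and shut, and the axes are right-handed (so a half turn about z gives the same grasp; the last joint's range is limited). The gripper opens to 85 mm and grips with 20 to 120 N. Pads are 22 mm wide; open, the fingers measure 114 mm over their backs; the gripper's body (76 mm by 85 mm) begins 54 mm behind the grasp point. The pads swing forward as they close: fully open they stand 13 mm farther back than shut.
Start: joints at [-0.15, 0.207, 1.542, -0, 1.393, -0.15], TCP at [0.575, -0, 0.231] pointing down, gripper open.
Joint ranges: [-2.73, 2.73], [-0.86, 2.22], [0.23, 2.46], [-1.11, 4.25], [0.08, 2.63], [-2.82, 2.82]. Speed limits (rad/s): [2.79, 2.79, 3.14, 3.14, 3.14, 3.14].

INTERFACE

Orientations are given as a unit quaternion [w, x, y, z].
In Python, from bench import arm gives the robot as it stands.
- The arm moves only by the tool play_rows, never from a script. Its arguments are lists of equal length, an entry for each row: "turn": the turn, a rotation vector about the tool's x, y, z in rad, a list of three; "travel": the shift along the tool's x, y, z in cm, a list of three; "grip": the finger opening in cm, from 0 to 8.54. A call has exactly 5 rows; each row is the pose to reach, as a shift and turn from the pose commanded when the call began, along the tool's axes at that moment; what a row does not reach only later rows make up. A row lasts 1/8 s, in which the tool goes at most 62.5 mm and 10.7 degrees, less where a joint would pass 70% of its speed; a pose out of reach is approached as far as the arm can. A call with a gripper value outside its range is refused whole. The fingers move at their own pace and stop on an object; "newtons" is the grip in N (left out, the last holds). Time passes only in rows, so rows that repeat a pose let the fingers close, or fill a call up. It gives the time, the measured TCP pose, the force and the opening at its end, in the units of the state.
- arm.state(): the state, without advancing time (a new reading comes with each control period).
- arm.read_camera(name): name is "scene" or "side" or "wrist"; returns the picture (384x512x3 uint8, blue, green, red); there is no depth.
- arm.camera_info(name): a dict with "intrinsics" (3x3 intrinsics, pixels), "k1" (the pictures are not rectified: a ray, as slopes to the right and down, at radius r is drawn at 1 + k1 r^2 times it, then the intrinsics apply), "R" (3x3) and "t" (3): a world point X has camera coordinates R X + t; the wrist camera has in their place "T_tool_cam" (4x4, takes a point from camera to tool coordinates, whose origin is the TCP and whose axes are the tool frame's). Camera axes: x right, y down, z forward; pixel columns grow to the right and rows downward; lengths in m; the calibration is good to about 2 mm. A picture is of the moment at which its call begins: read the wrist's pose just before it. camera_info takes no time and is no camera call.
- arm.hand_in(): hands the job in, once; it reports no verdict.
The state is a dict: "t": time; "joint_pos": joint angles; "qd": joint speeds; "joint_efforts": joint torques, N m; "eef_pos": TCP position; "orientation": TCP orientation; "wrist_force": force on the tool from outside, world axes, zero at the start; "moment": the same for the moment, N m; "grip_width": opening from 0.0 (shut) to 1.0 (fully open).
Only numpy, scipy, OpenCV 4.12 (cv2) and the standard library are available. Lean on these libraries where they do the work, as an engineer would, in place of code of your own. Each camera call takes 0.05 s, during which the arm holds its last target.

TASK

Heavy weather is coming: fit every hold-down arm that lies loose on the chart table to the drawer's ledge. Squeeze the two side buttons of the pin box to free its lid and lift it off; seat each arm's eye in a brass collar of the ledge (any collar) with the arm reaching straight back towards the tray and its rubber foot on the ledge, and push a hinge pin down through arm and ledge until its head sits on the arm. Then snap the lid back on the box; do not disturb the instruments in the tray.

Things in the scene. Friction and masses are not known exactly. Their poses are not given: they have to be found in the camera images.
- drawer: Fixed white plywood drawer. Its robot side is a flat ledge, 170 x 255 mm, top 30 mm above the table, from 30 mm in front of the origin to 140 mm behind it; then an open tray 210 mm deep, 340 mm wide, walls 60 mm high, holding instruments. Origin on the table under the middle seat; x points from ledge to tray (away from the robot), y along the row of seats.
- seat1 (a point): Hinge seat 1 of 3, at y = -85 mm of the drawer: centre of the mouth of a vertical 12 mm round hole (the fixed knuckle) in the ledge top, 30 mm deep. A brass funnel collar stands round it, 10 mm high, inside diameter 37 mm at the bottom and 43 mm at the top; it centres an arm's eye. Axes as the drawer's.
- seat2 (a point): Hinge seat 2 of 3, at y = 0 mm of the drawer: centre of the mouth of a vertical 12 mm round hole (the fixed knuckle) in the ledge top, 30 mm deep. A brass funnel collar stands round it, 10 mm high, inside diameter 37 mm at the bottom and 43 mm at the top; it centres an arm's eye. Axes as the drawer's.
- seat3 (a point): Hinge seat 3 of 3, at y = 85 mm of the drawer: centre of the mouth of a vertical 12 mm round hole (the fixed knuckle) in the ledge top, 30 mm deep. A brass funnel collar stands round it, 10 mm high, inside diameter 37 mm at the bottom and 43 mm at the top; it centres an arm's eye. Axes as the drawer's.
- clampA: Loose aluminium hold-down arm, 137 mm long, 130 g, all alike, 2 or 3 present; lies flat, 20 mm high. Eye at the -x end (see its point). Bar: x -43 to 70 mm, 24 mm wide, 12 to 20 mm above the underside; a rubber foot fills in below it at x 45 to 70 mm. Origin on the underside in the middle, x from eye to foot, z up. Fitted, its underside lies on the ledge top.
- clampB: Loose aluminium hold-down arm, 137 mm long, 130 g, all alike, 2 or 3 present; lies flat, 20 mm high. Eye at the -x end (see its point). Bar: x -43 to 70 mm, 24 mm wide, 12 to 20 mm above the underside; a rubber foot fills in below it at x 45 to 70 mm. Origin on the underside in the middle, x from eye to foot, z up. Fitted, its underside lies on the ledge top.
- clampC: Loose aluminium hold-down arm, 137 mm long, 130 g, all alike, 2 or 3 present; lies flat, 20 mm high. Eye at the -x end (see its point). Bar: x -43 to 70 mm, 24 mm wide, 12 to 20 mm above the underside; a rubber foot fills in below it at x 45 to 70 mm. Origin on the underside in the middle, x from eye to foot, z up. Fitted, its underside lies on the ledge top.
- clampA_eye (a point): Centre, on the underside, of clampA's eye (the loose knuckle): a 24 x 24 mm block (34 mm over its corners), 20 mm high, with a vertical 12 mm through hole, 55 mm from the arm's origin towards -x.
- clampB_eye (a point): Centre, on the underside, of clampB's eye (the loose knuckle): a 24 x 24 mm block (34 mm over its corners), 20 mm high, with a vertical 12 mm through hole, 55 mm from the arm's origin towards -x.
- clampC_eye (a point): Centre, on the underside, of clampC's eye (the loose knuckle): a 24 x 24 mm block (34 mm over its corners), 20 mm high, with a vertical 12 mm through hole, 55 mm from the arm's origin towards -x.
- pinbox: Fixed grey box, foot 150 x 62 mm and 34 mm high; a block on it, 116 x 24 mm, rises to 50 mm. Four 12 mm square holes along its x at -45, -15, 15, 45 mm hold the pins upright. At x = 0 on each long side a steel keeper bar, 39 to 45 mm above the table, 22 to 27 mm from the middle line, posts at x = +-15 mm, holds the lid's catch. Origin on the table at the centre.
- box_seat (a point): Centre of the foot's top of the pin box, 34 mm above the table: the lid's origin lies here when it is on.
- boxlid: Loose white lid, 130 x 44 mm, 54 mm high, 110 g, open below, covers the pins. Origin at the centre of its underside, x along it, z up. At x = 0 on each long side (+y, -y) a black spring button, 26 mm wide, 20 to 44 mm above the underside; 58 mm over both at rest, 50 mm squeezed. Fits either way round. Best lifted by the buttons. Set aside, it stands flat on the table.
- btn_left (a joint): Travel in m of the lid's +y button: 0 out (latched), 0.004 fully squeezed (about 6 N each). Each button's catch hooks under a keeper bar of the box: the lid comes off or goes on only while both are squeezed; let go, they spring out and latch.
- btn_right (a joint): The same for the button at its -y side.
- pin1: Loose hinge pin, 70 mm long, 60 g, all four alike: steel shaft 10 mm diameter, 44 mm long, tapered tip; knurled brass head 16 mm diameter, 26 mm high. Origin at the tip, z towards the head. In the box it stands upright, head on the block (tip 6 mm above the table). Home in a hinge its tip is 24 mm below the ledge top, its head on the arm.
- pin2: Loose hinge pin, 70 mm long, 60 g, all four alike: steel shaft 10 mm diameter, 44 mm long, tapered tip; knurled brass head 16 mm diameter, 26 mm high. Origin at the tip, z towards the head. In the box it stands upright, head on the block (tip 6 mm above the table). Home in a hinge its tip is 24 mm below the ledge top, its head on the arm.
- pin3: Loose hinge pin, 70 mm long, 60 g, all four alike: steel shaft 10 mm diameter, 44 mm long, tapered tip; knurled brass head 16 mm diameter, 26 mm high. Origin at the tip, z towards the head. In the box it stands upright, head on the block (tip 6 mm above the table). Home in a hinge its tip is 24 mm below the ledge top, its head on the arm.
- pin4: Loose hinge pin, 70 mm long, 60 g, all four alike: steel shaft 10 mm diameter, 44 mm long, tapered tip; knurled brass head 16 mm diameter, 26 mm high. Origin at the tip, z towards the head. In the box it stands upright, head on the block (tip 6 mm above the table). Home in a hinge its tip is 24 mm below the ledge top, its head on the arm.
- sextant: Bystander in the tray: aluminium sextant lying flat, about 150 x 150 mm, 45 mm high.
- dividers: Bystander in the tray: rusty steel dividers, 140 mm long.
- compass: Bystander in the tray: round yellow hand bearing compass, 76 mm across.
- canister: Bystander in the tray: brass screw-top canister, 45 mm diameter, 54 mm high.
Not all that is in view belongs to the job. Leave any blue or pink look-alike of the clampB alone.

How it is judged:
By the outcome, as a careful person would: the job done as asked, in the order asked, and still so for the second after the job is handed in, with the robot touching nothing.
Of clampA, clampB, clampC only 2 to 3 are there at a start; the rules pass over those that are not, and their reading is None.
At some moment in a run one of clampA, clampB, clampC may be knocked a few centimetres aside while the robot is not near it.
Once in a run the grip may slacken for a moment while it holds something.
It also fails if it takes over 210 s, if anything falls off the work surface, if the arm or the gripper's body presses on something with over 40 N, if the wrist force passes 120 N, or if a joint passes its speed limit or range.

## Working session

There is one attempt and no reset: what is moved stays moved. The work goes in short steps, Python scripts to look and compute and a tool call to move; the robot and the scene stay as the last step left them, time stands still between calls to the robot, and variables do not carry over. Pictures are saved under pics/ and viewed, and the job is handed in when it is done.

Besides the shell and the picture viewer there is one more tool, called after "Emit:" in YAML: its name, and indented under it one key for each argument. play_rows: Moves the arm, as the interface text tells. Its arguments: {"type":"object","properties":{"turn":{"type":"array"},"travel":{"type":"array"},"grip":{"type":"array"},"newtons":{"type":"number"}},"required":["turn","travel","grip"]}

```bash
ls; mkdir -p pics
python3 - <<'E'
from bench import arm
import cv2
print(arm.state())
for n in ["scene","side","wrist"]:
    cv2.imwrite(f"pics/{n}0.png",arm.read_camera(n)); print(n,arm.camera_info(n))
E
```

```text
pics
{'t': 0.0, 'joint_pos': array([-1.50509302e-01,  2.07422436e-01,  1.54298162e+00,  2.99524649e-05,
        1.39346659e+00, -1.50503455e-01]), 'qd': array([ 0.00179111, -0.00121545, -0.00078421, -0.00061143, -0.00040126,
        0.00186485]), 'joint_efforts': array([ 4.44781954e-04, -3.83034396e+01, -2.91594708e+01, -2.26178481e-04,
        1.06274080e-02,  5.83859855e-05]), 'eef_pos': array([5.74243095e-01, 1.07548693e-04, 2.30111239e-01]), 'orientation': array([-1.85351770e-04,  9.99999351e-01, -5.58213965e-06, -1.12391224e-03]), 'wrist_force': array([0.34652386, 0.3975246 , 0.50125386]), 'moment': array([-0.03306507,  0.00615884, -0.04040583]), 'grip_width': 1.0000251397155726}
scene {'intrinsics': array([[421.78720547,   0.        , 255.3277722 ],
       [  0.        , 421.78720547, 188.56790167],
       [  0.        ,   0.        ,   1.        ]]), 'k1': -0.13591116677549575, 'R': array([[-0.47706292,  0.87886774,  0.00157167],
       [ 0.58627581,  0.31957076, -0.74441601],
       [-0.65474548, -0.35421185, -0.66771426]]), 't': array([ 0.17583406, -0.30154755,  1.44003592])
[... 267 characters left out ...]
0.0688609 , -0.57509396, -0.8151841 ],
       [ 0.05810812,  0.81342431, -0.57876103]]), 't': array([-0.49604412,  0.15077968,  1.30230284])}
wrist {'intrinsics': array([[299.36510733,   0.        , 257.43236696],
       [  0.        , 299.36510733, 189.86459778],
       [  0.        ,   0.        ,   1.        ]]), 'k1': 0.02431883504511891, 'T_tool_cam': array([[ 9.99999991e-01, -3.40280402e-05,  1.26068310e-04,
        -2.07266866e-04],
       [-5.45013110e-06,  9.53731291e-01,  3.00660314e-01,
        -7.72684209e-02],
       [-1.30466173e-04, -3.00660313e-01,  9.53731283e-01,
        -1.43458426e-01],
       [ 0.00000000e+00,  0.00000000e+00,  0.00000000e+00,
         1.00000000e+00]])}
```

View pics/scene0.png

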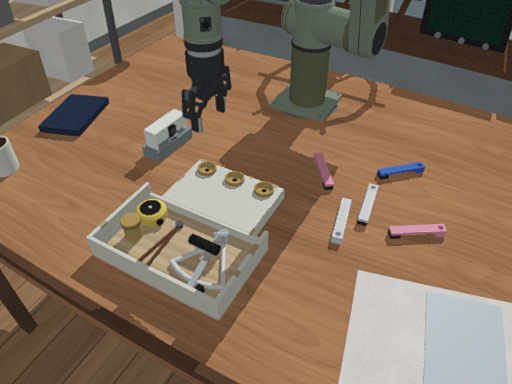

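View pics/side0.png

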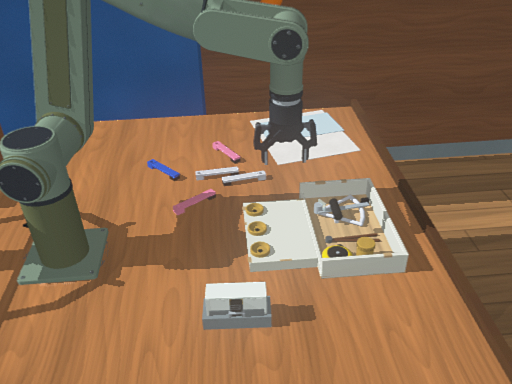

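View pics/wrist0.png

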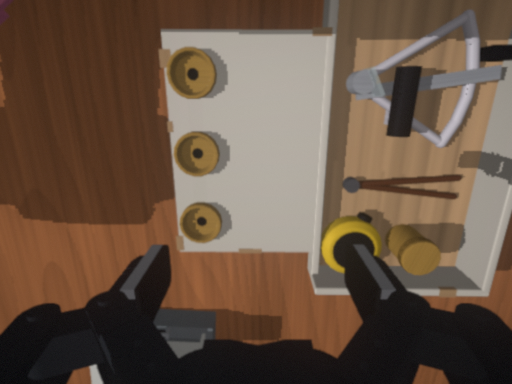

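The scene shows two silver arms at about scene (342,220) and (368,203), with blue and pink look-alikes around them. The ledge has three brass collars, and the lidded pin box is at (167,135). Next I'll measure these.

```bash
cat > h.py <<'E'
import numpy as np, cv2
from scipy.spatial.transform import Rotation as Rn
from bench import arm
def Rq(q): return Rn.from_quat([q[1],q[2],q[3],q[0]]).as_matrix()
def cam(n,st=None):
    i=arm.camera_info(n); K=i['intrinsics']; k1=i['k1']
    if n=='wrist':
        st=st or arm.state(); T=np.eye(4); T[:3,:3]=Rq(st['orientation']); T[:3,3]=st['eef_pos']
        M=T@i['T_tool_cam']; R=M[:3,:3].T; t=-R@M[:3,3]
    else: R,t=i['R'],i['t']
    return K,k1,R,t
def ray(c,uv):
    K,k1,R,t=c; xd=np.array([(uv[0]-K[0,2])/K[0,0],(uv[1]-K[1,2])/K[1,1]]); x=xd.copy()
    for _ in range(20): x=xd/(1+k1*(x@x))
    d=R.T@np.array([x[0],x[1],1]); return -R.T@t,d
def onz(c,uv,z):
    o,d=ray(c,uv); return o+d*(z-o[2])/d[2]
def proj(c,X):
    K,k1,R,t=c; p=R@np.asarray(X,float)+t; x=p[:2]/p[2]; x=x*(1+k1*(x@x)); return np.array([K[0,0]*x[0]+K[0,2],K[1,1]*x[1]+K[1,2]])
def two(c1,u1,c2,u2):
    o1,d1=ray(c1,u1);o2,d2=ray(c2,u2)
    s=np.linalg.lstsq(np.c_[d1,-d2],o2-o1,rcond=None)[0]; a=o1+s[0]*d1;b=o2+s[1]*d2
    return (a+b)/2,np.linalg.norm(a-b)
E
python3 - <<'E'
from h import *
def crop(n,x0,y0,x1,y1,s,out):
    im=cv2.imread(f'pics/{n}0.png')[y0:y1,x0:x1]; cv2.imwrite(f'pics/{out}.png',cv2.resize(im,None,fx=s,fy=s,interpolation=cv2.INTER_CUBIC))
crop('side',190,150,280,200,8,'c1')
crop('side',190,270,290,340,8,'c2')
crop('scene',320,170,390,250,7,'c3')
crop('scene',130,100,210,165,8,'c4')
w=cam('wrist');s=cam('side');c=cam('scene')
# collars ledges tops z .04 : wrist
im=cv2.imread('pics/wrist0.png'); hsv=cv2.cvtColor(im,cv2.COLOR_BGR2HSV)
for uv in [(193,74),(198,154),(202,222)]: print('hole',onz(w,uv,.030))
for uv in [(255,209.5),(258,228),(261,249)]: print('sidering',onz(s,uv,.040))
for uv in [(206,168),(234.5,178),(263.5,187.5)]: print('scenering',onz(c,uv,.040))
E
```

```text
hole [0.5049639  0.09888161 0.03      ]
hole [0.50495859 0.01258502 0.03      ]
hole [ 0.50483534 -0.07297054  0.03      ]
sidering [0.50500196 0.09186141 0.04      ]
sidering [0.50583498 0.00907739 0.04      ]
sidering [ 0.50567555 -0.07551551  0.04      ]
scenering [ 0.51120447 -0.06979279  0.04      ]
scenering [0.51024989 0.01649617 0.04      ]
scenering [0.5070921 0.0981897 0.04     ]
```

View pics/c1.png

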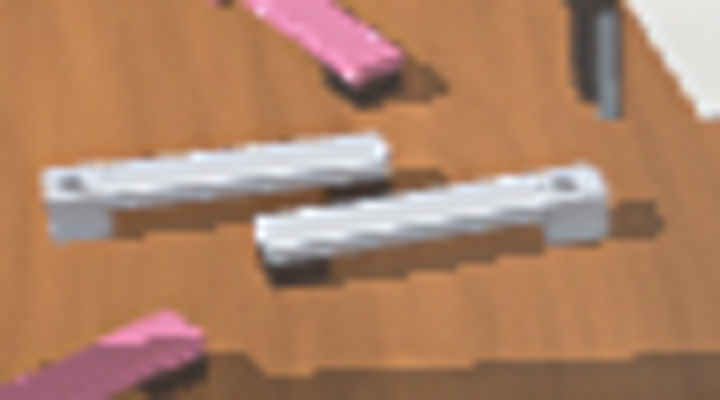

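View pics/c2.png

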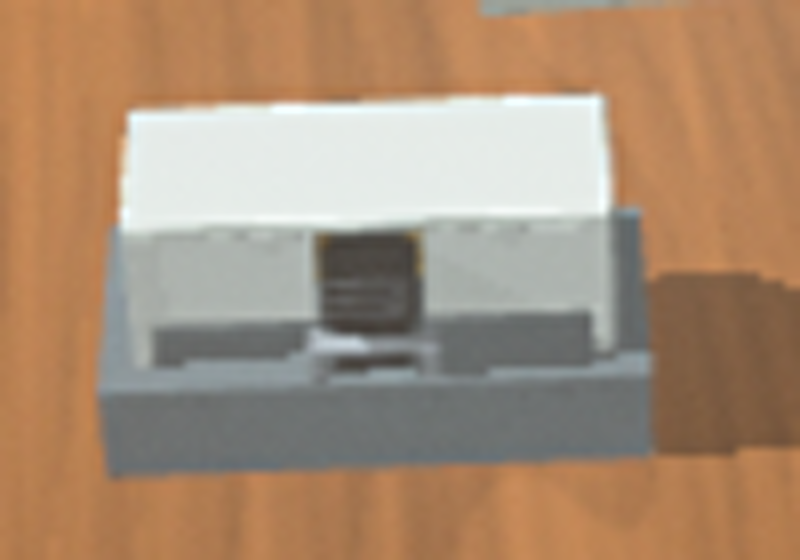

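View pics/c3.png

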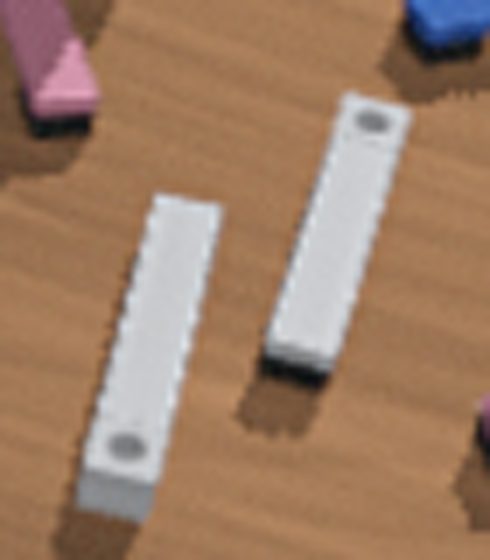

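View pics/c4.png

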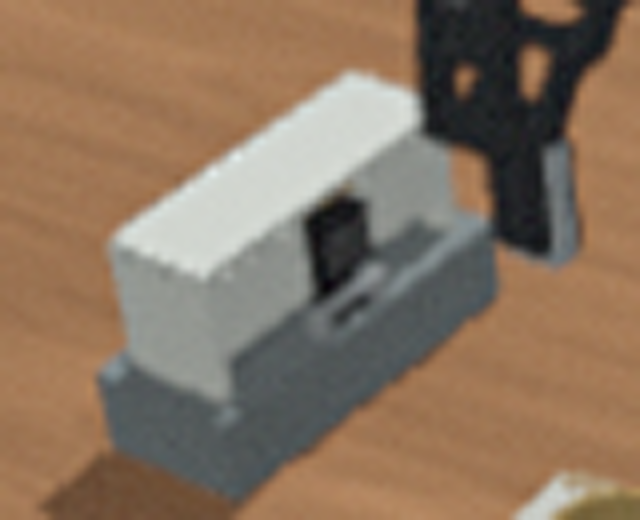

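Run:
```python
from h import *
s=cam('side');c=cam('scene')
np.set_printoptions(precision=4,suppress=True)
for nm,a,b,f in [('1',(198.7,173),(373.3,187.1),(363.3,220)),('2',(260.7,173.1),(338.1,233.6),(347.1,198.9))]:
    e=onz(c,b,.02); es=onz(s,a,.02); p,g=two(s,a,c,b); ft=onz(c,f,.02)
    print(nm,'eye scene',e,'side',es,'tri',p,g,'foot',ft,'len',np.linalg.norm(ft-e),'yaw',np.degrees(np.arctan2(*(ft-e)[1::-1])))
sc=[(190+x/8,270+y/8) for x,y in [(130,110),(605,97),(612,213),(122,232)]]
cc=[(130+x/8,100+y/8) for x,y in [(112,240),(350,72),(425,105),(205,275)]]
S=np.array([onz(s,p,.088) for p in sc]);C=np.array([onz(c,p,.088) for p in cc])
print(S,S.mean(0));print(C,C.mean(0))
```

```text
1 eye scene [0.3497 0.3367 0.02  ] side [0.3453 0.334  0.02  ] tri [0.3456 0.3366 0.0176] 0.0017071135885727625 foot [0.4762 0.3499 0.02  ] len 0.12718004323089854 yaw 5.9521021817769535
2 eye scene [0.5457 0.3117 0.02  ] side [0.5414 0.3092 0.02  ] tri [0.5424 0.3116 0.0177] 0.0019231481128112937 foot [0.425  0.2911 0.02  ] len 0.12239799308955665 yaw -170.30740793655627
[[ 0.3713 -0.2308  0.088 ]
 [ 0.5008 -0.2402  0.088 ]
 [ 0.4982 -0.2829  0.088 ]
 [ 0.3689 -0.2756  0.088 ]] [ 0.4348 -0.2574  0.088 ]
[[ 0.5015 -0.2781  0.088 ]
 [ 0.3734 -0.2717  0.088 ]
 [ 0.3792 -0.2332  0.088 ]
 [ 0.5032 -0.2355  0.088 ]] [ 0.4393 -0.2546  0.088 ]
```

```bash
cat >> h.py <<'E'
def go(x,y,z,yaw,q=False):
    st=arm.state(); R=Rq(st['orientation']); a=np.radians(yaw)
    Rt=Rn.from_euler('z',a).as_matrix()@np.diag([1,-1,-1.])
    tr=R.T@(np.array([x,y,z])-st['eef_pos'])*100; tu=Rn.from_matrix(R.T@Rt).as_rotvec()
    print('travel',np.round(tr,2).tolist(),'turn',np.round(tu,3).tolist()); 
def stt():
    st=arm.state(); R=Rq(st['orientation']); print('t',round(st['t'],2),'p',np.round(st['eef_pos'],4),'yaw',round(np.degrees(np.arctan2(R[1,0],R[0,0])),2),'tilt',np.round(R[:2,2],4),'F',np.round(st['wrist_force'],1),'g',round(st['grip_width']*85.4,1),'q6',st['joint_pos'][5].round(2))
    return st
def snap(n,out,crop=None,s=1):
    st=arm.state(); im=arm.read_camera(n); cv2.imwrite(f'pics/{out}_raw.png',im)
    np.save(f'pics/{out}.npy',np.r_[st['eef_pos'],st['orientation']])
    if crop: x0,y0,x1,y1=crop; im=im[y0:y1,x0:x1]
    cv2.imwrite(f'pics/{out}.png',cv2.resize(im,None,fx=s,fy=s,interpolation=cv2.INTER_CUBIC)); return im
def wcam(out):
    a=np.load(f'pics/{out}.npy'); return cam('wrist',{'eef_pos':a[:3],'orientation':a[3:]})
E
python3 -c "
from h import *
go(.43,-.256,.24,-93)"
```

```text
travel [-14.44, 25.61, -0.94] turn [0.001, 0.002, 1.623]
```

Emit:
play_rows:
  turn:
    - [0,0,0.18]
    - [0,0,0.36]
    - [0,0,0.54]
    - [0,0,0.72]
    - [0,0,0.9]
  travel:
    - [-3,5,-0.9]
    - [-6,10,-0.9]
    - [-9,15.5,-0.9]
    - [-12,20.5,-0.9]
    - [-14.4,25.6,-0.9]
  grip: [8.5,8.5,8.5,8.5,8.5]
  newtons: 30

```text
t: 0.78
eef_pos: [0.4295, -0.2572, 0.2401]
orientation: [-0.0, 0.899, -0.438, -0.0]
wrist_force: [0.5, -1.5, -0.3]
grip_width: 0.998
```

```bash
python3 -c "
from h import *
stt();go(.43,-.256,.24,-93)"
```

```text
t 0.78 p [ 0.4295 -0.2572  0.2401] yaw -51.91 tilt [-0.0002  0.0002] F [ 0.5 -1.5 -0.3] g 85.2 q6 0.19
travel [-0.07, -0.11, 0.01] turn [0.0, 0.0, 0.717]
```

Emit:
play_rows:
  turn:
    - [0,0,0.18]
    - [0,0,0.36]
    - [0,0,0.54]
    - [0,0,0.717]
    - [0,0,0.717]
  travel:
    - [0,0,0]
    - [0,0,0]
    - [0,0,0]
    - [0,0,0]
    - [0,0,0]
  grip: [8.5,8.5,8.5,8.5,8.5]

```text
t: 1.4
eef_pos: [0.4308, -0.2558, 0.2399]
orientation: [-0.0, -0.691, 0.723, 0.0]
wrist_force: [0.6, 0.1, -0.7]
grip_width: 0.995
```

```bash
python3 -c "
from h import *
stt();snap('wrist','w1')"
```

```text
t 1.4 p [ 0.4308 -0.2558  0.2399] yaw -92.53 tilt [-0.0006  0.0005] F [ 0.6  0.1 -0.7] g 85.0 q6 0.91
```

View pics/w1.png

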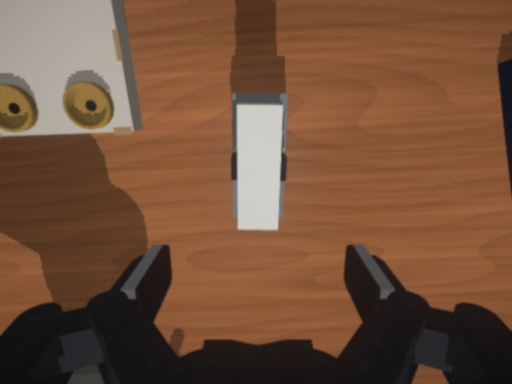

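```bash
python3 -c "
from h import *
im=cv2.imread('pics/w1_raw.png');c=wcam('w1')
m=(im.min(2)>185).astype(np.uint8);m[:, :200]=0;m[:,320:]=0;m[:80]=0;m[240:]=0
k=max(cv2.findContours(m,0,2)[0],key=cv2.contourArea)
b=cv2.boxPoints(cv2.minAreaRect(k));print(b,cv2.contourArea(k))
P=np.array([onz(c,p,.088) for p in b]);print(P,P.mean(0))
for i in range(4):
  d=P[(i+1)%4]-P[i];print(np.linalg.norm(d),np.degrees(np.arctan2(d[1],d[0])))
for uv in [(234,166),(287,166)]:print(onz(c,uv,.072))
for uv in [(12,107),(91,105)]:print(onz(c,uv,.03))
"
```

```text
[[238.      228.     ]
 [238.      106.00001]
 [281.      106.     ]
 [281.      228.     ]] 4954.0
[[ 0.37197472 -0.23176742  0.088     ]
 [ 0.4984225  -0.23988026  0.088     ]
 [ 0.4966201  -0.2806393   0.088     ]
 [ 0.36998115 -0.27809536  0.088     ]] [ 0.43424962 -0.25759559  0.088     ]
0.1267077707894915 -3.67104335057381
0.0407988720797637 -92.5320104377727
0.12666450531376747 178.84918753324004
0.04637080953268936 87.53598486550318
[ 0.43681453 -0.23061305  0.072     ]
[ 0.43435328 -0.28695037  0.072     ]
[0.50522521 0.017251   0.03      ]
[ 0.50426985 -0.07053115  0.03      ]
```

```bash
python3 -c "
from h import *
im=cv2.imread('pics/w1_raw.png');c=wcam('w1')
g=cv2.GaussianBlur(im,(0,0),1).min(2).astype(float)
for r in range(112,222,12):
  row=g[r,225:300]; th=150
  i=np.where(row>th)[0]; a,b=i[0],i[-1]
  l=225+a-(row[a]-th)/(row[a]-row[a-1]); rr=225+b+(row[b]-th)/(row[b]-row[b+1])
  A=onz(c,(l,r),.088);B=onz(c,(rr,r),.088);print(r,round(l,1),round(rr,1),A[:2].round(4),B[:2].round(4),((A+B)/2)[:2].round(4))
for cc in (248,258,270):
  col=g[80:240,cc];i=np.where(col>150)[0];a,b=80+i[0]-.5,80+i[-1]+.5;A=onz(c,(cc,a),.088);B=onz(c,(cc,b),.088);print(cc,a,b,A,B,(A+B)/2)
"
```

```text
112 236.6 282.5 [ 0.493  -0.2382] [ 0.4911 -0.2819] [ 0.492  -0.2601]
124 236.6 281.6 [ 0.4818 -0.2375] [ 0.4799 -0.2809] [ 0.4808 -0.2592]
136 236.7 281.4 [ 0.4703 -0.2368] [ 0.4684 -0.2805] [ 0.4694 -0.2586]
148 236.7 280.8 [ 0.4586 -0.236 ] [ 0.4567 -0.2797] [ 0.4576 -0.2578]
160 237.3 280.1 [ 0.4465 -0.2358] [ 0.4446 -0.2788] [ 0.4455 -0.2573]
172 237.3 279.3 [ 0.4341 -0.235 ] [ 0.4322 -0.2777] [ 0.4332 -0.2564]
184 236.5 279.9 [ 0.4214 -0.2334] [ 0.4195 -0.278 ] [ 0.4205 -0.2557]
196 236.6 279.1 [ 0.4084 -0.2326] [ 0.4065 -0.2769] [ 0.4075 -0.2547]
208 236.8 279.0 [ 0.3951 -0.2319] [ 0.3931 -0.2764] [ 0.3941 -0.2542]
220 237.5 277.6 [ 0.3813 -0.2318] [ 0.3795 -0.2746] [ 0.3804 -0.2532]
248 104.5 228.5 [ 0.49937257 -0.24943534  0.088     ] [ 0.37091811 -0.24251226  0.088     ] [ 0.43514534 -0.2459738   0.088     ]
258 104.5 228.5 [ 0.49895656 -0.25890176  0.088     ] [ 0.37045258 -0.25329443  0.088     ] [ 0.43470457 -0.2560981   0.088     ]
270 104.5 229.5 [ 0.49845192 -0.27025904  0.088     ] [ 0.36871686 -0.26619287  0.088     ] [ 0.43358439 -0.26822595  0.088     ]
```

```bash
python3 -c "
from h import *
go(.435,-.2567,.05,-93.5)"
```

```text
travel [0.07, -0.43, 19.0] turn [0.0, 0.0, 0.018]
```

Emit:
play_rows:
  turn:
    - [0,0,0.017]
    - [0,0,0.017]
    - [0,0,0.017]
    - [0,0,0.017]
    - [0,0,0.017]
  travel:
    - [0.1,-0.4,5]
    - [0.1,-0.4,10]
    - [0.1,-0.4,14]
    - [0.1,-0.4,17]
    - [0.1,-0.4,19]
  grip: [8.5,8.5,8.5,8.5,8.5]
  newtons: 30

```text
t: 2.08
eef_pos: [0.434, -0.2564, 0.0483]
orientation: [-0.0, -0.685, 0.728, 0.001]
wrist_force: [0.7, 0.0, 0.4]
grip_width: 0.994
```

Emit:
play_rows:
  turn:
    - [0,0,0]
    - [0,0,0]
    - [0,0,0]
    - [0,0,0]
    - [0,0,0]
  travel:
    - [0,0,0]
    - [0,0,0]
    - [0,0,0]
    - [0,0,0]
    - [0,0,0]
  grip: [6.5,6.2,6,5.5,4]

```text
t: 2.7
eef_pos: [0.4361, -0.2577, 0.0525]
orientation: [0.0, -0.684, 0.729, -0.001]
wrist_force: [-2.2, 3.1, 10.4]
grip_width: 0.562
```

```bash
python3 -c "
from h import *
stt();snap('wrist','w2')"
```

```text
t 2.7 p [ 0.4361 -0.2577  0.0525] yaw -93.61 tilt [ 0.0022 -0.0011] F [-2.2  3.1 10.4] g 48.0 q6 0.93
```

View pics/w2.png

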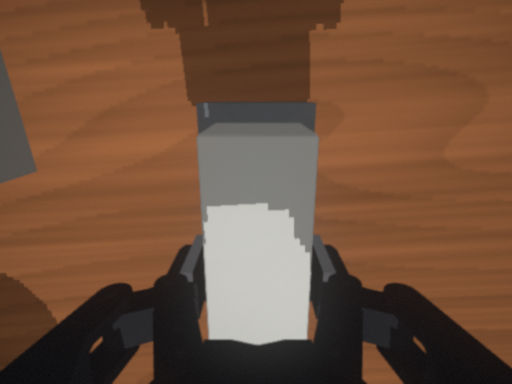

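Emit:
play_rows:
  turn:
    - [0,0,0]
    - [0,0,0]
    - [0,0,0]
    - [0,0,0]
    - [0,0,0]
  travel:
    - [0,0,-0.5]
    - [0,0,-1]
    - [0,0,-2]
    - [0,0,-4]
    - [0,0,-6]
  grip: [4,4,4,4,4]

```text
t: 3.38
eef_pos: [0.4348, -0.2571, 0.111]
orientation: [-0.0, -0.684, 0.729, 0.0]
wrist_force: [0.2, -0.3, -1.6]
grip_width: 0.561
```

```bash
python3 -c "
from h import *
stt();snap('side','s1',(180,220,310,340),5);snap('wrist','w3');go(.61,-.29,.135,-93.5)"
```

```text
t 3.38 p [ 0.4348 -0.2571  0.111 ] yaw -93.63 tilt [-0.0003  0.0002] F [ 0.2 -0.3 -1.6] g 47.9 q6 0.93
travel [2.04, -17.51, -2.11] turn [-0.005, -0.004, -0.002]
```

View pics/s1.png

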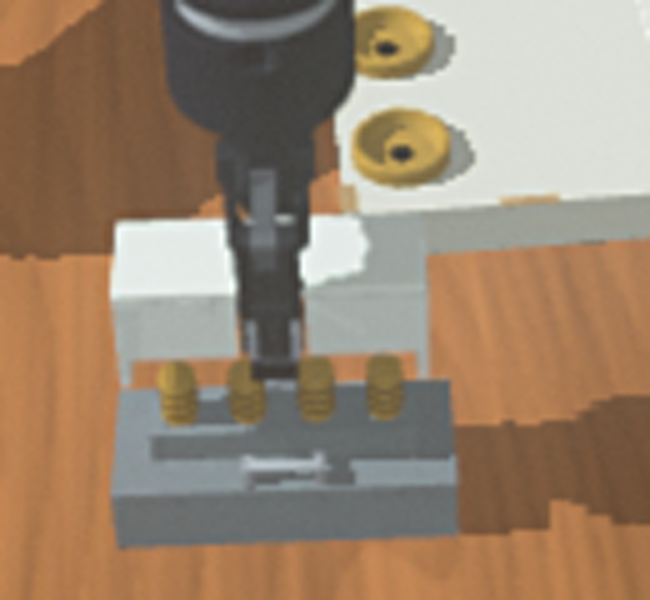

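Emit:
play_rows:
  turn:
    - [0,0,0]
    - [0,0,0]
    - [0,0,0]
    - [0,0,0]
    - [0,0,0]
  travel:
    - [0,0,-2]
    - [0.7,-5,-3]
    - [1.4,-10,-3]
    - [2,-14.5,-3]
    - [2,-17.5,-3]
  grip: [4,4,4,4,4]

```text
t: 4.1
eef_pos: [0.6097, -0.2885, 0.139]
orientation: [-0.0, -0.684, 0.729, 0.0]
wrist_force: [-1.0, -0.1, -1.1]
grip_width: 0.565
```

```bash
python3 -c "
from h import *
stt();go(.61,-.29,.022,-93.5)"
```

```text
t 4.1 p [ 0.6097 -0.2885  0.139 ] yaw -93.62 tilt [-0.0006  0.0003] F [-1.  -0.1 -1.1] g 48.3 q6 1.06
travel [0.15, -0.04, 11.7] turn [0.001, 0.0, -0.002]
```

Emit:
play_rows:
  turn:
    - [0,0,0]
    - [0,0,0]
    - [0,0,0]
    - [0,0,0]
    - [0,0,0]
  travel:
    - [0,0,4]
    - [0,0,8]
    - [0,0,10.5]
    - [0,0,11.7]
    - [0,0,12]
  grip: [4,4,4,4,4]

```text
t: 4.72
eef_pos: [0.608, -0.2881, 0.0195]
orientation: [-0.0, -0.684, 0.729, 0.001]
wrist_force: [-0.4, 0.2, -1.6]
grip_width: 0.554
```

```bash
python3 -c "
from h import *
stt();snap('wrist','w4')"
```

```text
t 4.72 p [ 0.608  -0.2881  0.0195] yaw -93.62 tilt [-0.0011  0.0006] F [-0.4  0.2 -1.6] g 47.3 q6 1.06
```

View pics/w4.png

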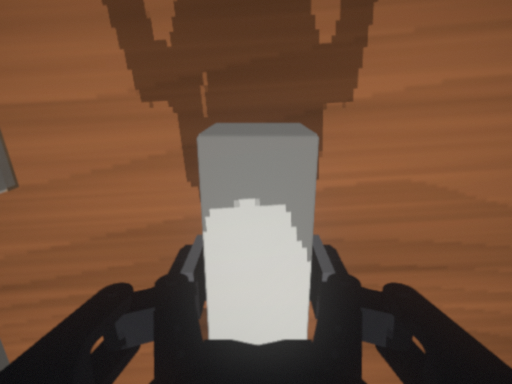

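Emit:
play_rows:
  turn:
    - [0,0,0]
    - [0,0,0]
    - [0,0,0]
    - [0,0,0]
    - [0,0,0]
  travel:
    - [0,0,0.1]
    - [0,0,0.2]
    - [0,0,0.2]
    - [0,0,0.2]
    - [0,0,0.2]
  grip: [4,4,4,4,4]

```text
t: 5.4
eef_pos: [0.6086, -0.2884, 0.0188]
orientation: [0.0, -0.684, 0.729, -0.0]
wrist_force: [-0.8, -0.3, 1.3]
grip_width: 0.558
```

Emit:
play_rows:
  turn:
    - [0,0,0]
    - [0,0,0]
    - [0,0,0]
    - [0,0,0]
    - [0,0,0]
  travel:
    - [0,0,0]
    - [0,0,0]
    - [0,0,0]
    - [0,0,-5]
    - [0,0,-10]
  grip: [6,8,8.5,8.5,8.5]

```text
t: 6.02
eef_pos: [0.6076, -0.2878, 0.1183]
orientation: [-0.0, -0.684, 0.729, 0.001]
wrist_force: [0.3, 0.1, -0.1]
grip_width: 0.997
```

```bash
python3 -c "
from h import *
stt();go(.42,.31,.24,-84);snap('scene','a1',(100,60,400,300),2.5)"
```

```text
t 6.03 p [ 0.6076 -0.2878  0.1183] yaw -93.63 tilt [-0.002   0.0013] F [ 0.3  0.1 -0.1] g 85.2 q6 1.06
travel [-58.49, 22.53, -12.06] turn [0.002, 0.001, -0.168]
```

View pics/a1.png

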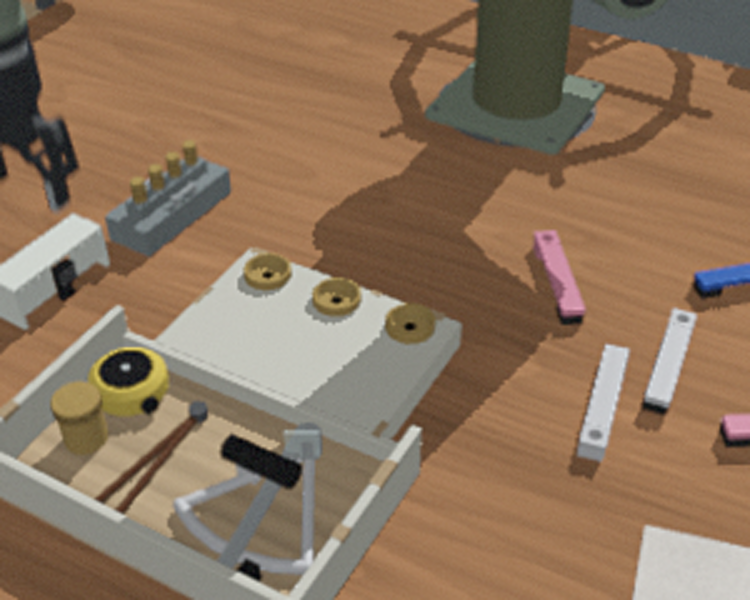

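Lid stands flat at left, and the box shows four pins. I'll move over to the arms.

Emit:
play_rows:
  turn:
    - [0,0,0]
    - [0,0,0]
    - [0,0,0]
    - [0,0,-0.08]
    - [0,0,-0.16]
  travel:
    - [0,0,-6]
    - [-5,2,-9]
    - [-11,4,-12]
    - [-17,6.5,-12]
    - [-23,8.9,-12]
  grip: [8.5,8.5,8.5,8.5,8.5]

```text
t: 6.7
eef_pos: [0.5374, -0.0624, 0.2393]
orientation: [-0.001, 0.741, -0.671, 0.001]
wrist_force: [0.7, -0.3, 0.1]
grip_width: 0.998
```

```bash
python3 -c "
from h import *
stt();go(.42,.31,.24,-84)"
```

```text
t 6.7 p [ 0.5374 -0.0624  0.2393] yaw -84.34 tilt [ 0.0026 -0.0003] F [ 0.7 -0.3  0.1] g 85.3 q6 1.2
travel [-38.21, 8.01, -0.12] turn [-0.003, -0.001, -0.006]
```

Emit:
play_rows:
  turn:
    - [0,0,0]
    - [0,0,0]
    - [0,0,0]
    - [0,0,0]
    - [0,0,0]
  travel:
    - [-6,1.3,0]
    - [-12,2.6,0]
    - [-18,3.9,0]
    - [-24,5.2,0]
    - [-30,6.5,0]
  grip: [8.5,8.5,8.5,8.5,8.5]

```text
t: 7.32
eef_pos: [0.4432, 0.2302, 0.2386]
orientation: [-0.001, 0.74, -0.672, 0.0]
wrist_force: [0.6, 0.4, -0.5]
grip_width: 0.993
```

Emit:
play_rows:
  turn:
    - [0,0,0]
    - [0,0,0]
    - [0,0,0]
    - [0,0,0]
    - [0,0,0]
  travel:
    - [-5,1,0]
    - [-8,1.5,0]
    - [-8,1.5,0]
    - [-8,1.5,0]
    - [-8,1.5,0]
  grip: [8.5,8.5,8.5,8.5,8.5]

```text
t: 7.95
eef_pos: [0.4217, 0.3055, 0.2382]
orientation: [0.0, 0.74, -0.673, 0.0]
wrist_force: [-0.3, -0.1, -1.4]
grip_width: 0.995
```

```bash
python3 -c "
from h import *
stt();snap('wrist','w5',None,1.5)"
```

```text
t 7.95 p [0.4217 0.3055 0.2382] yaw -84.55 tilt [ 0.0001 -0.0004] F [-0.3 -0.1 -1.4] g 84.9 q6 1.94
```

View pics/w5.png

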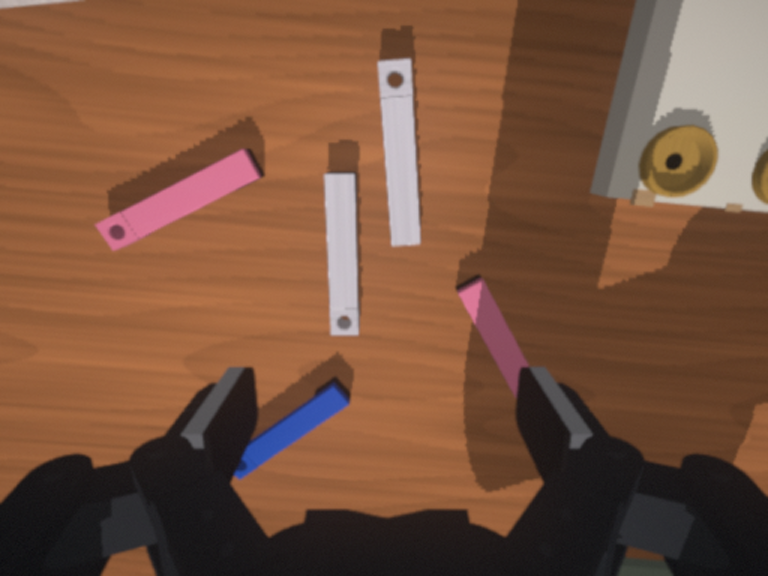

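```bash
python3 -c "
from h import *
c=wcam('w5')
im=cv2.imread('pics/w5_raw.png');hsv=cv2.cvtColor(im,cv2.COLOR_BGR2HSV)
m=((hsv[...,1]<50)&(hsv[...,2]>140)).astype(np.uint8);m[:,380:]=0;m[240:]=0;m[:20]=0
for k in cv2.findContours(m,0,2)[0]:
  if cv2.contourArea(k)<500: continue
  P=np.array([onz(c,p[0],.02)[:2] for p in k.astype(float)],np.float32)
  r=cv2.minAreaRect(P);print(r,cv2.boxPoints(r))
for nm,e,f in [('1',(344,322),(340,174)),('2',(395,79),(405,244))]:
  a=onz(c,np.array(e)/1.5,.02);b=onz(c,np.array(f)/1.5,.02);d=b-a;u=d/np.linalg.norm(d);print(nm,a,b,np.linalg.norm(d),np.degrees(np.arctan2(d[1],d[0])),'orig',a+u*.055)
print(onz(c,(450,107),.03))
"
```

```text
((0.40339961647987366, 0.34137943387031555), (0.13659241795539856, 0.024215832352638245), 5.48635721206665) [[0.33425868 0.34690216]
 [0.3365739  0.32279727]
 [0.47254056 0.3358567 ]
 [0.47022533 0.3599616 ]]
((0.48806697130203247, 0.30165889859199524), (0.13773663341999054, 0.024237021803855896), 9.662845611572266) [[0.41814163 0.30204594]
 [0.42220983 0.27815276]
 [0.55799234 0.30127186]
 [0.5539241  0.32516503]]
1 [0.34718499 0.33560837 0.02      ] [0.47146581 0.34700178 0.02      ] 0.1248019714206501 5.237934367358512 orig [0.40195532 0.34062942 0.02      ]
2 [0.54283516 0.31100427 0.02      ] [0.420831   0.29035535 0.02      ] 0.12373921330824789 -170.39385730985785 orig [0.48860636 0.30182617 0.02      ]
[0.50500838 0.09731123 0.03      ]
```

```bash
python3 -c "
from h import *
go(.392,.3403,.004,-84.5)"
```

```text
travel [-3.75, 2.64, 23.42] turn [-0.0, -0.0, -0.001]
```

Emit:
play_rows:
  turn:
    - [0,0,0]
    - [0,0,0]
    - [0,0,0]
    - [0,0,0]
    - [0,0,0]
  travel:
    - [-3.7,2.6,4]
    - [-3.7,2.6,10]
    - [-3.7,2.6,16]
    - [-3.7,2.6,20]
    - [-3.7,2.6,22]
  grip: [7,6,6,6,6]
  newtons: 40

```text
t: 8.62
eef_pos: [0.3904, 0.3389, 0.0154]
orientation: [0.002, 0.74, -0.673, -0.001]
wrist_force: [0.3, 0.4, 0.2]
grip_width: 0.698
```

```bash
python3 -c "
from h import *
stt();go(.392,.3403,.004,-84.5);snap('wrist','w6')"
```

```text
t 8.62 p [0.3904 0.3389 0.0154] yaw -84.55 tilt [-0.0041 -0.0026] F [0.3 0.4 0.2] g 59.6 q6 2.02
travel [-0.13, -0.17, 1.14] turn [0.004, -0.002, -0.001]
```

View pics/w6.png

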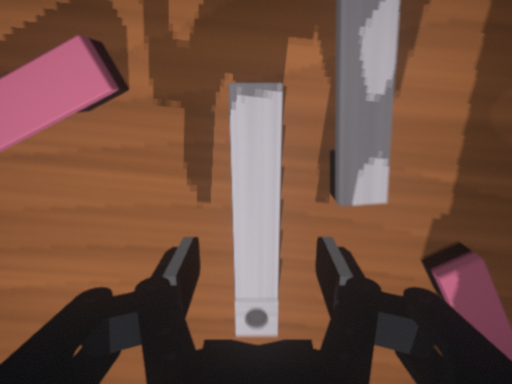

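Arm 1 lies centred between the open fingers, with its eye at (256,318). I'll go down, grip it, then lift.

Emit:
play_rows:
  turn:
    - [0,0,0]
    - [0,0,0]
    - [0,0,0]
    - [0,0,0]
    - [0,0,0]
  travel:
    - [0,0,0.6]
    - [0,0,1.1]
    - [0,0,1.1]
    - [0,0,1.1]
    - [0,0,1.1]
  grip: [6,6,4,2,1.5]
  newtons: 40

```text
t: 9.3
eef_pos: [0.3926, 0.3413, 0.0082]
orientation: [-0.001, 0.741, -0.672, 0.0]
wrist_force: [-0.4, 0.1, 3.5]
grip_width: 0.266
```

Emit:
play_rows:
  turn:
    - [0,0,0]
    - [0,0,0]
    - [0,0,0]
    - [0,0,0]
    - [0,0,0]
  travel:
    - [0,0,0]
    - [0,0,0]
    - [0,0,-2]
    - [0,0,-6]
    - [0,0,-10]
  grip: [1.5,1.5,1.5,1.5,1.5]

```text
t: 9.93
eef_pos: [0.3908, 0.3404, 0.1072]
orientation: [0.001, 0.741, -0.672, -0.0]
wrist_force: [0.2, 0.3, -1.1]
grip_width: 0.267
```

```bash
python3 -c "
from h import *
stt();snap('wrist','w7');go(.555,.098,.12,-90)"
```

```text
t 9.93 p [0.3908 0.3404 0.1072] yaw -84.45 tilt [-0.0021 -0.0011] F [ 0.2  0.3 -1.1] g 22.8 q6 2.02
travel [25.93, -13.6, -0.66] turn [-0.007, 0.004, 0.097]
```

View pics/w7.png

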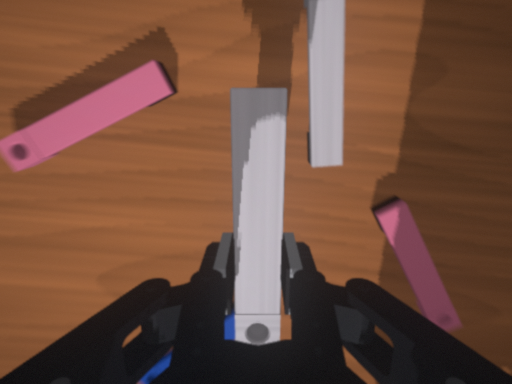

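```bash
python3 -c "
from h import *
c=wcam('w7');st=arm.state();R=Rq(st['orientation'])
for uv in [(257.5,332),(259,88)]:
  p=onz(c,uv,.120);print(p,R.T@(p-st['eef_pos']))
"
```

```text
[0.34680973 0.33624416 0.12      ] [ 0.00195393  0.04810211 -0.00700074]
[0.47033596 0.3476327  0.12      ] [ 0.00260912 -0.0759427  -0.00605944]
```

```bash
python3 -c "
from h import *
go(.555,.0555,.14,-90)"
```

```text
travel [30.15, -13.2, -2.68] turn [-0.007, 0.004, 0.097]
```

Emit:
play_rows:
  turn:
    - [0,0,0]
    - [0,0,0.02]
    - [0,0,0.05]
    - [0,0,0.08]
    - [0,0,0.097]
  travel:
    - [3,-1.3,-2.7]
    - [8,-3.5,-2.7]
    - [13.5,-6,-2.7]
    - [19,-8.3,-2.7]
    - [24,-10.5,-2.7]
  grip: [1.5,1.5,1.5,1.5,1.5]

```text
t: 10.6
eef_pos: [0.5197, 0.1104, 0.1336]
orientation: [-0.0, -0.707, 0.708, 0.0]
wrist_force: [0.6, 1.3, -1.3]
grip_width: 0.268
```

```bash
python3 -c "
from h import *
stt();go(.555,.0555,.14,-90)"
```

```text
t 10.6 p [0.5197 0.1104 0.1336] yaw -90.07 tilt [-0.0008  0.0002] F [ 0.6  1.3 -1.3] g 22.9 q6 1.62
travel [5.48, -3.54, -0.65] turn [0.001, 0.0, -0.001]
```

Emit:
play_rows:
  turn:
    - [0,0,0]
    - [0,0,0]
    - [0,0,0]
    - [0,0,0]
    - [0,0,0]
  travel:
    - [3,-2,-0.6]
    - [5,-3.5,-0.6]
    - [5.5,-3.5,-0.6]
    - [5.5,-3.5,-0.6]
    - [5.5,-3.5,-0.6]
  grip: [1.5,1.5,1.5,1.5,1.5]

```text
t: 11.22
eef_pos: [0.5535, 0.0585, 0.1398]
orientation: [0.0, 0.708, -0.707, -0.001]
wrist_force: [0.2, 0.5, -1.5]
grip_width: 0.27
```

```bash
python3 -c "
from h import *
stt();snap('wrist','w8',None,1.5)"
```

```text
t 11.22 p [0.5535 0.0585 0.1398] yaw -89.92 tilt [-0.0013  0.0005] F [ 0.2  0.5 -1.5] g 23.1 q6 1.52
```

View pics/w8.png

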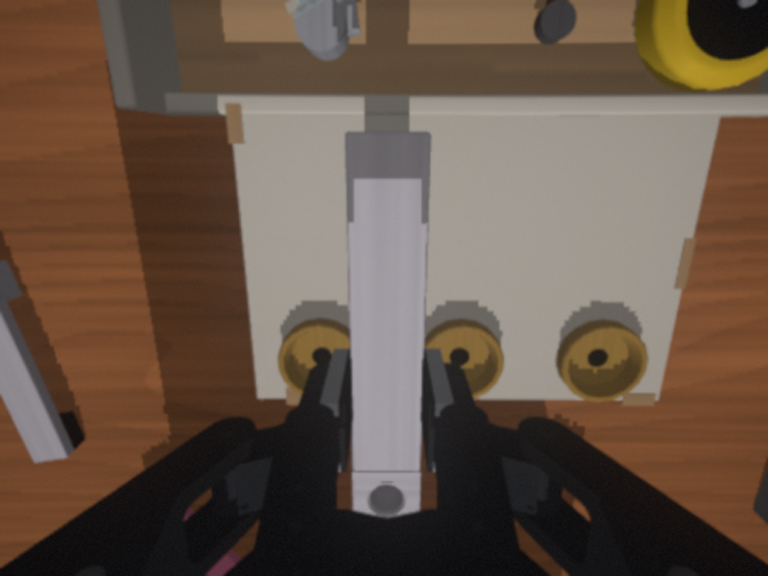

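```bash
python3 -c "
from h import *
c=wcam('w8');a=np.load('pics/w8.npy')
S=[onz(c,np.array(p)/1.5,.030) for p in [(320.5,356.5),(459,355.5),(598,357)]]
print(np.array(S)); 
for h in (.148,.152): 
  e=onz(c,np.array([387,498])/1.5,h);print(e, e-a[:3])
# ledge top length check
for p in [(233,105),(719,118),(257,400),(660,400)]: print(onz(c,np.array(p)/1.5,.03))
"
```

```text
[[ 0.50323926  0.09966904  0.03      ]
 [ 0.50416559  0.01348394  0.03      ]
 [ 0.50360036 -0.07232831  0.03      ]]
[0.50508058 0.05817479 0.148     ] [-0.04840005 -0.00027546  0.00824525]
[0.50880529 0.0581796  0.152     ] [-0.04467534 -0.00027065  0.01224525]
[0.64852869 0.13893334 0.03      ]
[ 0.64172361 -0.11427974  0.03      ]
[0.47235291 0.14168968 0.03      ]
[ 0.47369842 -0.11542589  0.03      ]
```

```bash
python3 -c "
from h import *
go(.550,.099,.07,-90)"
```

```text
travel [-4.06, 0.36, 6.99] turn [0.001, 0.0, 0.002]
```

Emit:
play_rows:
  turn:
    - [0,0,0]
    - [0,0,0]
    - [0,0,0]
    - [0,0,0]
    - [0,0,0]
  travel:
    - [-2,0.2,0]
    - [-4.05,0.35,0]
    - [-4.05,0.35,4]
    - [-4.05,0.35,7]
    - [-4.05,0.35,7]
  grip: [1.5,1.5,1.5,1.5,1.5]

```text
t: 11.9
eef_pos: [0.5478, 0.0992, 0.0674]
orientation: [0.002, 0.708, -0.707, -0.003]
wrist_force: [0.2, 0.2, -1.4]
grip_width: 0.265
```

```bash
python3 -c "
from h import *
stt();go(.550,.099,.045,-90);snap('side','s2',(200,170,350,280),5);snap('wrist','w9')"
```

```text
t 11.9 p [0.5478 0.0992 0.0674] yaw -89.91 tilt [-0.0071  0.0001] F [ 0.2  0.2 -1.4] g 22.7 q6 1.59
travel [0.02, -0.23, 2.24] turn [0.007, 0.0, 0.002]
```

View pics/s2.png

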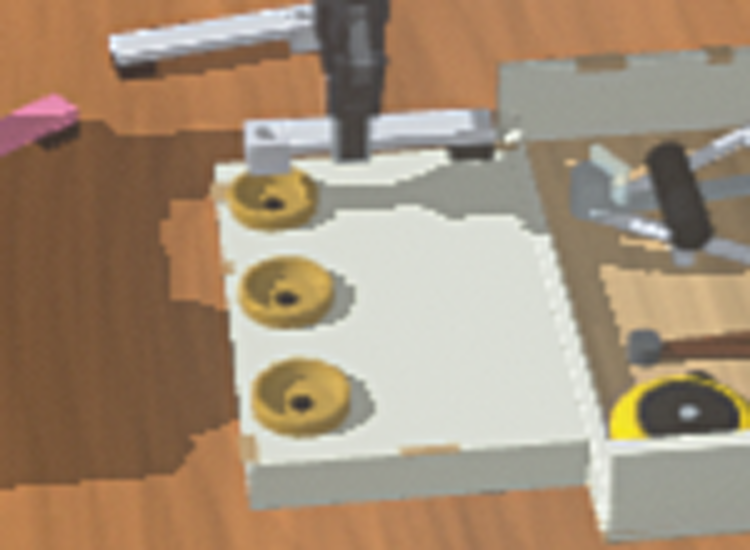

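View pics/w9.png

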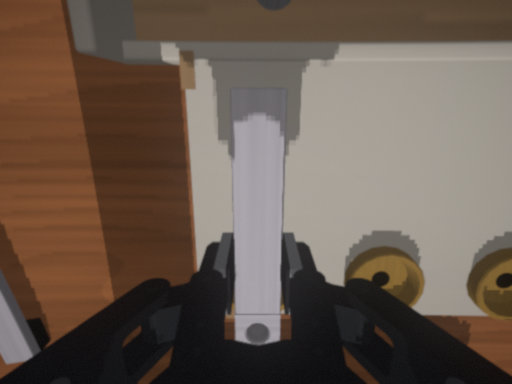

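Emit:
play_rows:
  turn:
    - [0,0,0]
    - [0,0,0]
    - [0,0,0]
    - [0,0,0]
    - [0,0,0]
  travel:
    - [0,-0.05,0.6]
    - [0,-0.05,1.2]
    - [0,-0.05,1.8]
    - [0,-0.05,2.1]
    - [0,-0.05,2.1]
  grip: [1.5,1.5,1.5,1.5,1.5]

```text
t: 12.62
eef_pos: [0.5512, 0.0976, 0.0488]
orientation: [-0.0, -0.707, 0.707, 0.0]
wrist_force: [0.5, 0.3, -1.7]
grip_width: 0.268
```

```bash
python3 -c "
from h import *
stt();snap('side','s3',(220,180,300,250),8);snap('scene','a3',(190,130,310,220),6)"
```

```text
t 12.62 p [0.5512 0.0976 0.0488] yaw -90.02 tilt [-0.0009 -0.    ] F [ 0.5  0.3 -1.7] g 22.9 q6 1.59
```

View pics/s3.png

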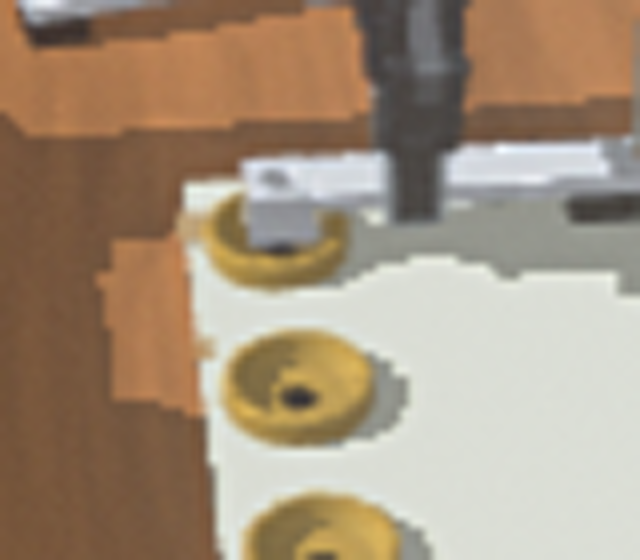

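View pics/a3.png

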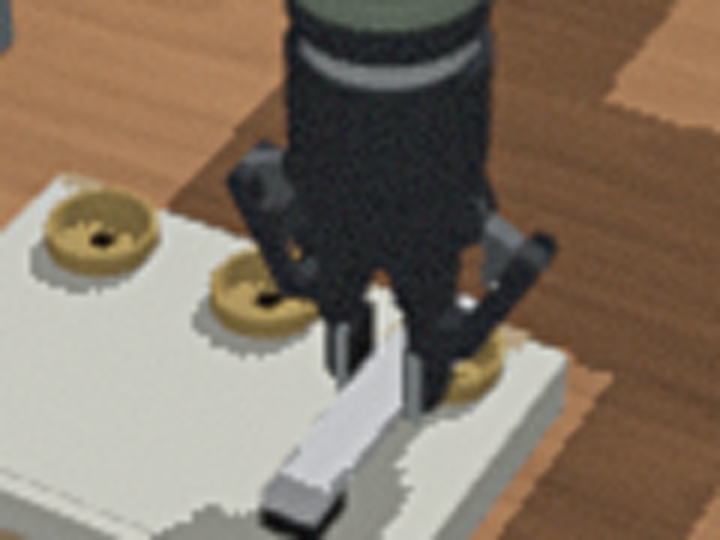

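Emit:
play_rows:
  turn:
    - [0,0,0]
    - [0,0,0]
    - [0,0,0]
    - [0,0,0]
    - [0,0,0]
  travel:
    - [-0.1,0.1,0.2]
    - [-0.1,0.1,0.5]
    - [-0.1,0.1,0.8]
    - [-0.1,0.1,1.1]
    - [-0.1,0.1,1.1]
  grip: [1.5,1.5,1.5,1.5,1.5]

```text
t: 13.35
eef_pos: [0.5506, 0.0986, 0.0382]
orientation: [0.0, -0.707, 0.707, -0.0]
wrist_force: [-0.6, 0.1, -1.0]
grip_width: 0.267
```

```bash
python3 -c "
from h import *
stt();snap('side','s4',(220,180,300,250),8)"
```

```text
t 13.35 p [0.5506 0.0986 0.0382] yaw -90.01 tilt [ 0.0001 -0.    ] F [-0.6  0.1 -1. ] g 22.8 q6 1.59
```

View pics/s4.png

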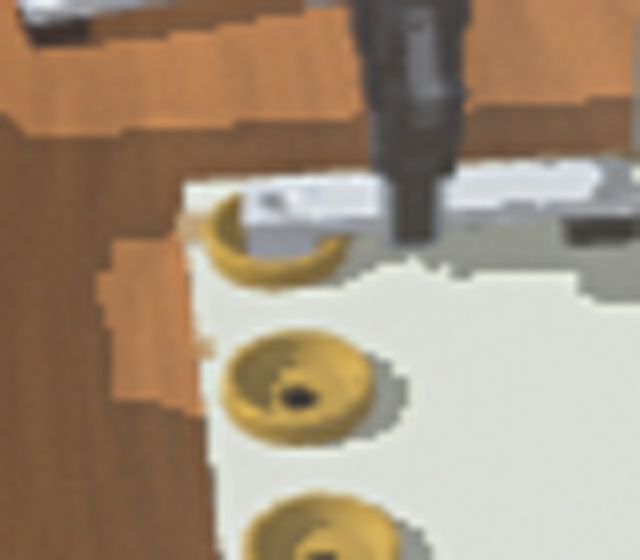

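Emit:
play_rows:
  turn:
    - [0,0,0]
    - [0,0,0]
    - [0,0,0]
    - [0,0,0]
    - [0,0,0]
  travel:
    - [0,0.1,0.1]
    - [0,0.1,0.2]
    - [0,0.1,0.3]
    - [0,0.1,0.3]
    - [0,0.1,0.3]
  grip: [1.5,1.5,1.5,1.5,1.5]

```text
t: 14.02
eef_pos: [0.5507, 0.0987, 0.0382]
orientation: [-0.001, 0.707, -0.707, 0.001]
wrist_force: [-5.9, -1.0, 15.0]
grip_width: 0.265
```

Emit:
play_rows:
  turn:
    - [0,0,0]
    - [0,0,0]
    - [0,0,0]
    - [0,0,0]
    - [0,0,0]
  travel:
    - [0,0,0]
    - [0,0,0]
    - [0,0,0]
    - [0,0,-4]
    - [0,0,-9]
  grip: [3,4.5,5,5,5]

```text
t: 14.65
eef_pos: [0.5479, 0.0985, 0.1241]
orientation: [-0.002, -0.707, 0.707, 0.002]
wrist_force: [0.4, 0.8, 0.2]
grip_width: 0.587
```

```bash
python3 -c "
from h import *
stt();snap('side','s5',(220,180,300,250),8);snap('wrist','w10',None,1.5)"
```

```text
t 14.65 p [0.5479 0.0985 0.1241] yaw -90.02 tilt [-0.0047 -0.0001] F [0.4 0.8 0.2] g 50.2 q6 1.59
```

View pics/s5.png

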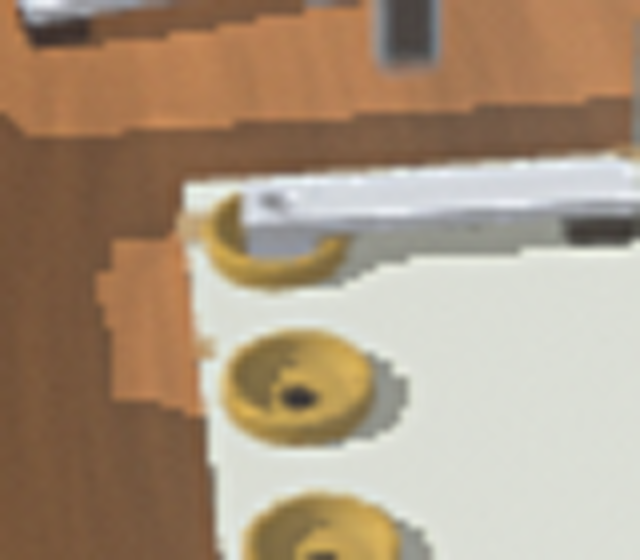

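View pics/w10.png

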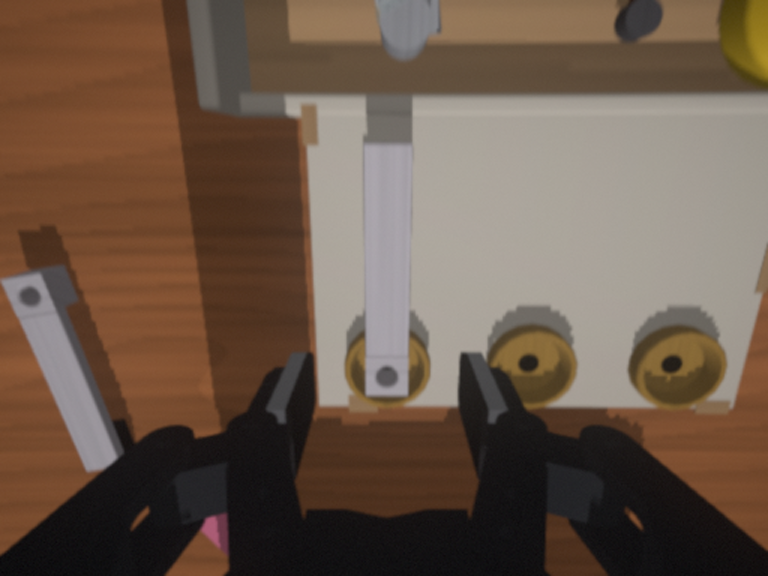

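```bash
python3 -c "
from h import *
c=wcam('w10')
for p,z in [((386.5,376),.05),((528,363),.03),((672,364),.03),((388,143),.05),((388,368),.04)]: print(p,onz(c,np.array(p)/1.5,z))
"
```

```text
(386.5, 376) [0.50624375 0.09902371 0.05      ]
(528, 363) [0.50441134 0.01336681 0.03      ]
(672, 364) [ 0.50422307 -0.07250978  0.03      ]
(388, 143) [0.63137772 0.09833215 0.05      ]
(388, 368) [0.5060289  0.09816138 0.04      ]
```

```bash
python3 -c "
from h import *
c=wcam('w10')
e=onz(c,np.array([30,296])/1.5,.02);f=onz(c,np.array([105,468])/1.5,.02);d=f-e;print(e,f,np.linalg.norm(d),np.degrees(np.arctan2(d[1],d[0])))
go(.47,.27,.24,-70)
"
```

```text
[0.54368374 0.31147464 0.02      ] [0.42130502 0.28914877 0.02      ] 0.12439854162767136 -169.66107600530222
travel [-17.12, 8.31, -10.96] turn [-0.012, -0.002, -0.349]
```

```bash
python3 -c "
from h import *
go(.4895,.3019,.20,-80.3)
"
```

```text
travel [-20.31, 6.41, -6.93] turn [-0.013, -0.001, -0.169]
```

Emit:
play_rows:
  turn:
    - [0,0,-0.04]
    - [0,0,-0.08]
    - [0,0,-0.12]
    - [0,0,-0.169]
    - [0,0,-0.169]
  travel:
    - [-5,1.6,-5]
    - [-10,3.2,-6.9]
    - [-15.5,4.8,-6.9]
    - [-20.3,6.4,-6.9]
    - [-20.3,6.4,-6.9]
  grip: [6,6,6,6,6]

```text
t: 15.38
eef_pos: [0.4837, 0.3047, 0.1933]
orientation: [0.0, 0.766, -0.643, -0.001]
wrist_force: [-0.5, -0.2, -0.3]
grip_width: 0.705
```

```bash
python3 -c "
from h import *
stt();snap('wrist','w11',None,1.5)
c=wcam('w11')
im=cv2.imread('pics/w11_raw.png');hsv=cv2.cvtColor(im,cv2.COLOR_BGR2HSV)
m=((hsv[...,1]<50)&(hsv[...,2]>120)).astype(np.uint8)
for k in cv2.findContours(m,0,2)[0]:
  if cv2.contourArea(k)<1500: continue
  P=np.array([onz(c,p[0],.02)[:2] for p in k.astype(float)],np.float32)
  print(cv2.minAreaRect(P),cv2.boundingRect(k))
go(.4895,.3019,.02,-80.3)
"
```

```text
t 15.38 p [0.4837 0.3047 0.1933] yaw -80.01 tilt [-0.0013  0.0003] F [-0.5 -0.2 -0.3] g 60.2 q6 1.81
((0.488508939743042, 0.3008168935775757), (0.13771067559719086, 0.02431870624423027), 9.606600761413574) (251, 99, 24, 126)
((0.562887966632843, 0.08829107880592346), (0.2041565626859665, 0.1203405037522316), 9.140780448913574) (406, 18, 106, 206)
((0.5994907021522522, 0.47518038749694824), (0.02898979000747204, 0.18844333291053772), 10.866323471069336) (0, 0, 202, 37)
travel [0.17, -0.5, 17.33] turn [0.001, -0.001, 0.003]
```

View pics/w11.png

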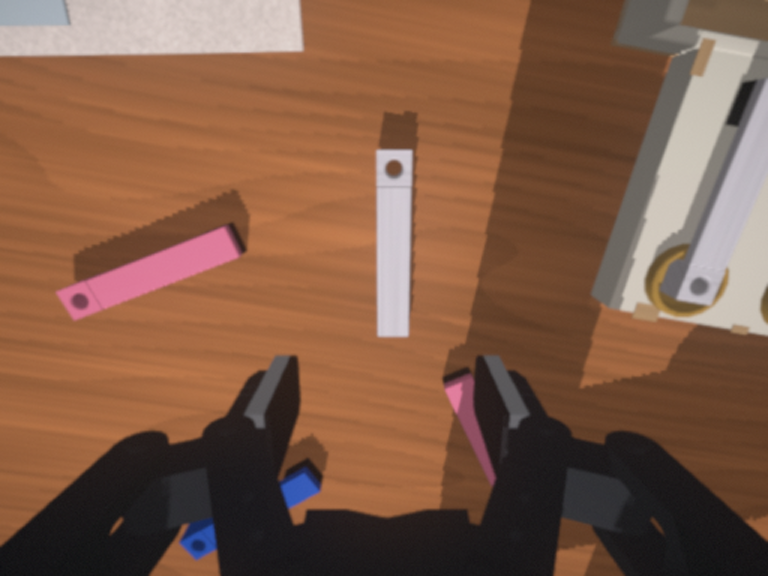

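Emit:
play_rows:
  turn:
    - [0,0,0]
    - [0,0,0]
    - [0,0,0]
    - [0,0,0]
    - [0,0,0]
  travel:
    - [0.2,-0.5,5]
    - [0.2,-0.5,11]
    - [0.2,-0.5,15]
    - [0.2,-0.5,17.5]
    - [0.2,-0.5,18.8]
  grip: [6,6,6,6,6]

```text
t: 16.05
eef_pos: [0.4899, 0.2985, 0.0039]
orientation: [0.002, 0.764, -0.646, -0.001]
wrist_force: [0.6, 1.1, 0.6]
grip_width: 0.696
```

Emit:
play_rows:
  turn:
    - [0,0,0]
    - [0,0,0]
    - [0,0,0]
    - [0,0,0]
    - [0,0,0]
  travel:
    - [0,0,0]
    - [0,0,0]
    - [0,0,0]
    - [0,0,0]
    - [0,0,0]
  grip: [5,4,3,1.5,1.5]

```text
t: 16.68
eef_pos: [0.492, 0.3011, 0.0078]
orientation: [-0.001, 0.764, -0.645, 0.001]
wrist_force: [-0.8, -1.0, 5.2]
grip_width: 0.265
```

```bash
python3 -c "
from h import *
stt()"
```

```text
t 16.68 p [0.492  0.3011 0.0078] yaw -80.31 tilt [0.0027 0.001 ] F [-0.8 -1.   5.2] g 22.6 q6 1.8
```

Emit:
play_rows:
  turn:
    - [0,0,0]
    - [0,0,0]
    - [0,0,-0.18]
    - [0,0,-0.36]
    - [0,0,-0.54]
  travel:
    - [0,0,-3]
    - [0,0,-8]
    - [0,0,-13]
    - [0,0,-14]
    - [0,0,-14]
  grip: [1.5,1.5,1.5,1.5,1.5]

```text
t: 17.3
eef_pos: [0.4915, 0.301, 0.1479]
orientation: [-0.001, 0.91, -0.415, 0.001]
wrist_force: [0.9, 0.1, -2.0]
grip_width: 0.266
```

Emit:
play_rows:
  turn:
    - [0,0,-0.18]
    - [0,0,-0.36]
    - [0,0,-0.54]
    - [0,0,-0.72]
    - [0,0,-0.9]
  travel:
    - [0,0,0]
    - [0,0,0]
    - [0,0,0]
    - [0,0,0]
    - [0,0,0]
  grip: [1.5,1.5,1.5,1.5,1.5]

```text
t: 17.92
eef_pos: [0.4901, 0.3003, 0.1455]
orientation: [0.0, 1.0, 0.022, -0.001]
wrist_force: [-0.4, 0.2, -1.9]
grip_width: 0.268
```

```bash
python3 -c "
from h import *
stt();go(.5565,-.03,.15,90)"
```

```text
t 17.93 p [0.4901 0.3003 0.1455] yaw 2.53 tilt [-0.0014 -0.0005] F [-0.4  0.2 -1.9] g 22.9 q6 0.36
travel [5.18, 33.29, -0.44] turn [-0.001, 0.002, -1.527]
```

Emit:
play_rows:
  turn:
    - [0,0,-0.18]
    - [0,0,-0.36]
    - [0,0,-0.54]
    - [0,0,-0.72]
    - [0,0,-0.9]
  travel:
    - [1,5,-0.4]
    - [2,10,-0.4]
    - [3,16,-0.4]
    - [4,22,-0.4]
    - [5,28,-0.4]
  grip: [1.5,1.5,1.5,1.5,1.5]

```text
t: 18.55
eef_pos: [0.5491, 0.032, 0.1498]
orientation: [-0.0, 0.897, 0.442, -0.0]
wrist_force: [0.5, -0.2, -1.9]
grip_width: 0.27
```

```bash
python3 -c "
from h import *
stt();go(.5565,-.03,.15,90)"
```

```text
t 18.55 p [0.5491 0.032  0.1498] yaw 52.49 tilt [-0.0008  0.0002] F [ 0.5 -0.2 -1.9] g 23.1 q6 -1.02
travel [-4.47, 4.36, -0.03] turn [-0.001, 0.0, -0.655]
```

Emit:
play_rows:
  turn:
    - [0,0,-0.18]
    - [0,0,-0.36]
    - [0,0,-0.54]
    - [0,0,-0.64]
    - [0,0,-0.64]
  travel:
    - [-2,2,0]
    - [-4.2,4.1,0]
    - [-4.2,4.1,0]
    - [-4.2,4.1,0]
    - [-4.2,4.1,0]
  grip: [1.5,1.5,1.5,1.5,1.5]

```text
t: 19.18
eef_pos: [0.5555, -0.0248, 0.1496]
orientation: [-0.001, 0.715, 0.699, -0.0]
wrist_force: [-0.1, -0.1, -1.4]
grip_width: 0.271
```

```bash
python3 -c "
from h import *
stt();snap('wrist','w12',None,1.5);go(.5565,-.03,.15,90)"
```

```text
t 19.18 p [ 0.5555 -0.0248  0.1496] yaw 88.73 tilt [-0.0013  0.0003] F [-0.1 -0.1 -1.4] g 23.1 q6 -1.75
travel [-0.53, 0.11, -0.03] turn [-0.001, -0.0, -0.022]
```

View pics/w12.png

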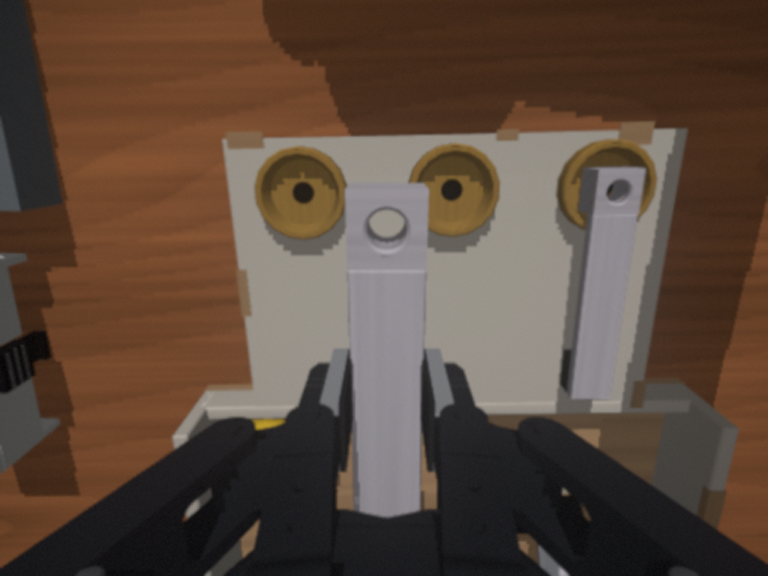

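```bash
python3 -c "
from h import *
c=wcam('w12');a=np.load('pics/w12.npy')
e=onz(c,np.array((387,221))/1.5,a[2]+.0122);print('eye',e,e-a[:3])
for p,z in [((303,192),.03),((452,189),.03),((619,190),.05),((300,191),.04),((454,190),.04)]: print(p,onz(c,np.array(p)/1.5,z))
"
```

```text
eye [ 0.49994734 -0.02319851  0.16183968] [-0.0555316   0.00158128  0.0122    ]
(303, 192) [ 0.50412587 -0.07113416  0.03      ]
(452, 189) [0.50433654 0.01463484 0.03      ]
(619, 190) [0.50512877 0.09997601 0.05      ]
(300, 191) [ 0.5025582  -0.07092853  0.04      ]
(454, 190) [0.50390768 0.01431433 0.04      ]
```

```bash
python3 -c "
from h import *
go(.5577,-.072,.07,90)"
```

```text
travel [-4.73, 0.33, 7.97] turn [-0.001, -0.0, -0.022]
```

Emit:
play_rows:
  turn:
    - [0,0,-0.022]
    - [0,0,-0.022]
    - [0,0,-0.022]
    - [0,0,-0.022]
    - [0,0,-0.022]
  travel:
    - [-3,0.3,0]
    - [-4.7,0.3,2]
    - [-4.7,0.3,6]
    - [-4.7,0.3,8]
    - [-4.7,0.3,8]
  grip: [1.5,1.5,1.5,1.5,1.5]

```text
t: 19.85
eef_pos: [0.5559, -0.0711, 0.0679]
orientation: [-0.002, 0.707, 0.707, -0.001]
wrist_force: [-0.5, -0.2, -0.9]
grip_width: 0.267
```

Emit:
play_rows:
  turn:
    - [0,0,0]
    - [0,0,0]
    - [0,0,0]
    - [0,0,0]
    - [0,0,0]
  travel:
    - [0,0,0.5]
    - [0,0,1]
    - [0,0,1.5]
    - [0,0,1.9]
    - [0,0,1.9]
  grip: [1.5,1.5,1.5,1.5,1.5]

```text
t: 20.48
eef_pos: [0.5578, -0.0718, 0.0508]
orientation: [-0.0, 0.707, 0.708, -0.0]
wrist_force: [0.6, 0.8, -1.0]
grip_width: 0.266
```

```bash
python3 -c "
from h import *
stt();snap('wrist','w13',None,1.5);snap('side','s6',(220,180,300,270),7);go(.5577,-.072,.038,90)"
```

```text
t 20.48 p [ 0.5578 -0.0718  0.0508] yaw 90.07 tilt [-0.0008  0.0003] F [ 0.6  0.8 -1. ] g 22.7 q6 -1.85
travel [-0.01, -0.05, 1.32] turn [0.0, 0.0, 0.001]
```

View pics/w13.png

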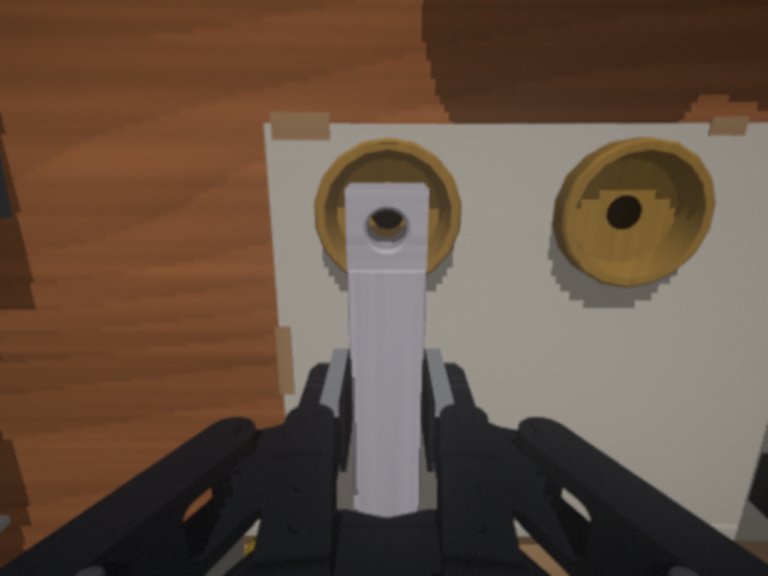

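View pics/s6.png

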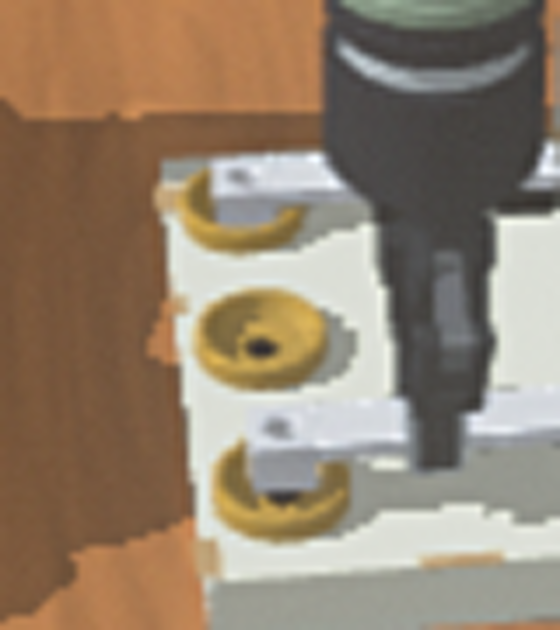

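Emit:
play_rows:
  turn:
    - [0,0,0]
    - [0,0,0]
    - [0,0,0]
    - [0,0,0]
    - [0,0,0]
  travel:
    - [0,0,0.4]
    - [0,0,0.8]
    - [0,0,1.1]
    - [0,0,1.35]
    - [0,0,1.35]
  grip: [1.5,1.5,1.5,1.5,1.5]

```text
t: 21.2
eef_pos: [0.5582, -0.0719, 0.0378]
orientation: [0.0, 0.707, 0.708, -0.0]
wrist_force: [-0.3, 0.1, -0.3]
grip_width: 0.267
```

Emit:
play_rows:
  turn:
    - [0,0,0]
    - [0,0,0]
    - [0,0,0]
    - [0,0,0]
    - [0,0,0]
  travel:
    - [0,0,0.1]
    - [0,0,0.2]
    - [0,0,0.2]
    - [0,0,0.2]
    - [0,0,0.2]
  grip: [1.5,1.5,1.5,1.5,1.5]

```text
t: 21.82
eef_pos: [0.5583, -0.0719, 0.0378]
orientation: [0.0, 0.707, 0.708, -0.0]
wrist_force: [-6.1, 0.3, 12.1]
grip_width: 0.26
```

Emit:
play_rows:
  turn:
    - [0,0,0]
    - [0,0,0]
    - [0,0,0]
    - [0,0,0]
    - [0,0,0]
  travel:
    - [0,0,0]
    - [0,0,0]
    - [0,0,0]
    - [0,0,-4]
    - [0,0,-9]
  grip: [3,4.5,5,5,5]

```text
t: 22.45
eef_pos: [0.5566, -0.0715, 0.1248]
orientation: [-0.002, 0.707, 0.707, -0.001]
wrist_force: [1.3, 0.1, 0.9]
grip_width: 0.586
```

Emit:
play_rows:
  turn:
    - [0,0,0]
    - [0,0,0]
    - [0,0,0]
    - [0,0,0]
    - [0,0,0]
  travel:
    - [0,0,-2]
    - [0,0,-2]
    - [0,0,-2]
    - [0,0,-2]
    - [0,0,-2]
  grip: [5,5,5,5,5]

```text
t: 23.08
eef_pos: [0.5573, -0.0716, 0.1443]
orientation: [-0.001, 0.707, 0.708, -0.001]
wrist_force: [0.7, -0.4, 0.2]
grip_width: 0.588
```

```bash
python3 -c "
from h import *
stt();snap('wrist','w14',None,1.5);go(.44,-.257,.24,86.5)"
```

```text
t 23.07 p [ 0.5573 -0.0716  0.1443] yaw 90.06 tilt [-0.0025  0.0008] F [ 0.7 -0.4  0.2] g 50.2 q6 -1.85
travel [-18.51, -11.79, -9.53] turn [-0.002, -0.001, 0.062]
```

View pics/w14.png

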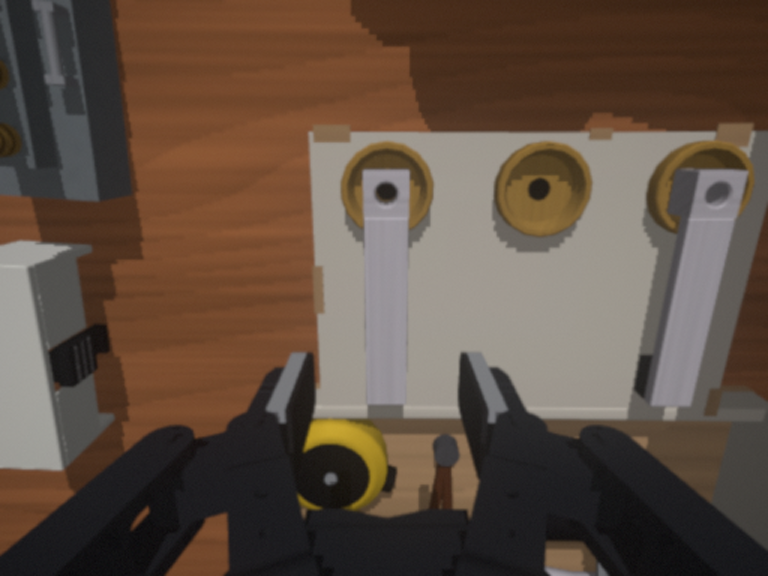

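```bash
python3 -c "
from h import *
c=wcam('w14')
for p,z in [((387,191),.05),((386,404),.05),((719,192),.05),((673,404),.05),((540,188),.03),((387,189),.04),((705,188),.04)]: print(p,onz(c,np.array(p)/1.5,z))
"
```

```text
(387, 191) [ 0.50371248 -0.07086124  0.05      ]
(386, 404) [ 0.63052084 -0.07125099  0.05      ]
(719, 192) [0.50468886 0.10038341 0.05      ]
(673, 404) [0.62983767 0.1009184  0.05      ]
(540, 188) [0.5041211  0.01526902 0.03      ]
(387, 189) [ 0.50364461 -0.07081566  0.04      ]
(705, 188) [0.5035719  0.09979321 0.04      ]
```

Emit:
play_rows:
  turn:
    - [0,0,0]
    - [0,0,0.03]
    - [0,0,0.06]
    - [0,0,0.06]
    - [0,0,0.06]
  travel:
    - [-3,-2,-5]
    - [-7,-4.5,-7]
    - [-11,-7,-7]
    - [-15,-9.5,-7]
    - [-18.5,-11.8,-7]
  grip: [5,5,5,5,5]

```text
t: 23.75
eef_pos: [0.4393, -0.2583, 0.2156]
orientation: [0.0, 0.728, 0.686, -0.0]
wrist_force: [0.0, 0.4, 0.5]
grip_width: 0.585
```

Emit:
play_rows:
  turn:
    - [0,0,0]
    - [0,0,0]
    - [0,0,0]
    - [0,0,0]
    - [0,0,0]
  travel:
    - [0,0,0]
    - [0,0,0]
    - [0,0,0]
    - [0,0,0]
    - [0,0,0]
  grip: [5,5,5,5,5]

```text
t: 24.38
eef_pos: [0.4407, -0.2564, 0.2157]
orientation: [-0.0, 0.727, 0.686, 0.0]
wrist_force: [-0.5, -0.4, 0.6]
grip_width: 0.588
```

```bash
python3 -c "
from h import *
stt();snap('wrist','w15',None,1.5)"
```

```text
t 24.38 p [ 0.4407 -0.2564  0.2157] yaw 86.7 tilt [-0.      0.0001] F [-0.5 -0.4  0.6] g 50.2 q6 -2.21
```

View pics/w15.png

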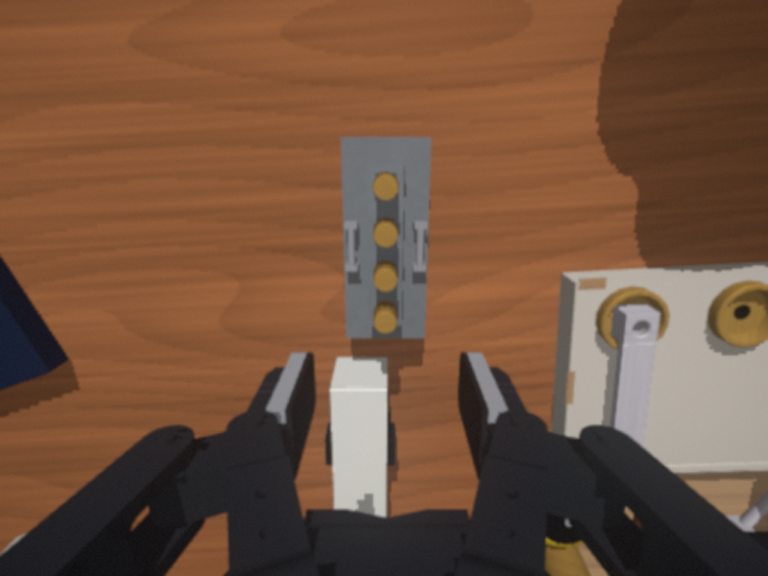

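```bash
python3 -c "
from h import *
c=wcam('w15')
im=cv2.imread('pics/w15_raw.png');hsv=cv2.cvtColor(im,cv2.COLOR_BGR2HSV)
m=((hsv[...,0]>14)&(hsv[...,0]<28)&(hsv[...,1]>120)&(hsv[...,2]>90)).astype(np.uint8);m[:,:235]=0;m[:,285:]=0;m[230:]=0
n,l,s,ce=cv2.connectedComponentsWithStats(m)
for i in range(1,n):
  if s[i,4]>60: print(s[i],ce[i],onz(c,ce[i],.076))
# model
for x in (-45,-15,15,45):
  a=np.radians(-3.5);print(.435+x/1000*np.cos(a),-.257+x/1000*np.sin(a))
"
```

```text
[249 115  16  18 224] [256.65178571 123.85714286] [ 0.38889289 -0.2537239   0.076     ]
[249 147  16  18 230] [256.66086957 155.05652174] [ 0.41806028 -0.25541928  0.076     ]
[250 176  15  18 226] [256.7300885  184.43362832] [ 0.44733017 -0.2570603   0.076     ]
[250 203  14  19 225] [256.46222222 212.12888889] [ 0.47662263 -0.25904132  0.076     ]
0.390083934071016 -0.25425281572093145
0.420027978023672 -0.25608427190697713
0.449972021976328 -0.2579157280930229
0.479916065928984 -0.25974718427906857
```

```bash
python3 -c "
from h import *
go(.4785,-.2593,.055,86.5)
"
```

```text
travel [-0.06, 3.79, 16.07] turn [0.0, -0.0, 0.003]
```

Emit:
play_rows:
  turn:
    - [0,0,0]
    - [0,0,0]
    - [0,0,0]
    - [0,0,0]
    - [0,0,0]
  travel:
    - [-0.05,3.8,3]
    - [-0.05,3.8,8]
    - [-0.05,3.8,13]
    - [-0.05,3.8,15]
    - [-0.05,3.8,16]
  grip: [5,5,5,5,5]

```text
t: 25.05
eef_pos: [0.4775, -0.259, 0.0541]
orientation: [-0.001, 0.728, 0.686, -0.0]
wrist_force: [0.3, 0.1, -0.0]
grip_width: 0.586
```

Emit:
play_rows:
  turn:
    - [0,0,0]
    - [0,0,0]
    - [0,0,0]
    - [0,0,0]
    - [0,0,0]
  travel:
    - [0,0,0]
    - [0,0,0]
    - [0,0,0]
    - [0,0,0]
    - [0,0,0]
  grip: [4,3,2,0.8,0.8]
  newtons: 40

```text
t: 25.68
eef_pos: [0.4791, -0.2604, 0.0571]
orientation: [0.001, 0.728, 0.686, 0.0]
wrist_force: [-0.9, 0.7, 6.8]
grip_width: 0.169
```

Emit:
play_rows:
  turn:
    - [0,0,0]
    - [0,0,0]
    - [0,0,0]
    - [0,0,0]
    - [0,0,0]
  travel:
    - [0,0,0]
    - [0,0,-1]
    - [0,0,-4]
    - [0,0,-8]
    - [0,0,-10]
  grip: [0.8,0.8,0.8,0.8,0.8]

```text
t: 26.3
eef_pos: [0.4791, -0.2604, 0.1583]
orientation: [0.002, 0.728, 0.686, 0.0]
wrist_force: [-0.0, 0.0, -0.1]
grip_width: 0.165
```

```bash
python3 -c "
from h import *
stt();snap('wrist','w16',None,1.5);snap('side','s7',(190,200,320,330),5)"
```

```text
t 26.3 p [ 0.4791 -0.2604  0.1583] yaw 86.64 tilt [ 0.0025 -0.002 ] F [-0.   0.  -0.1] g 14.1 q6 -2.17
```

View pics/w16.png

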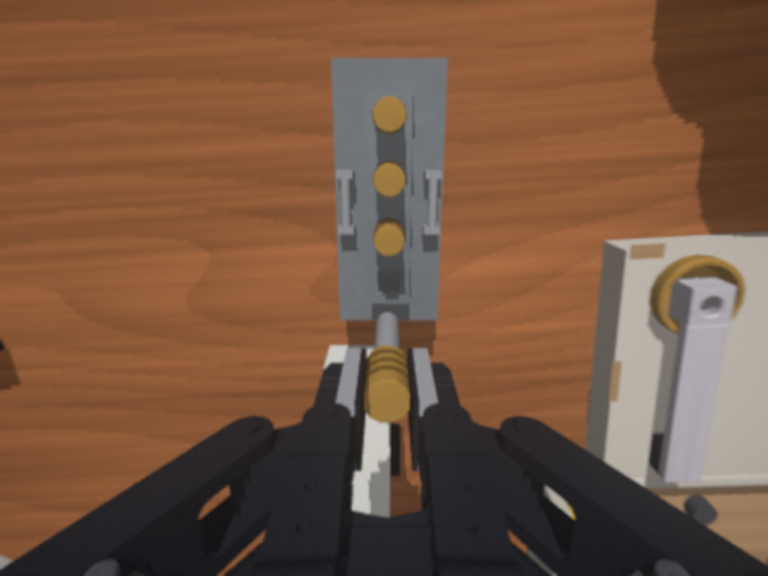

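View pics/s7.png

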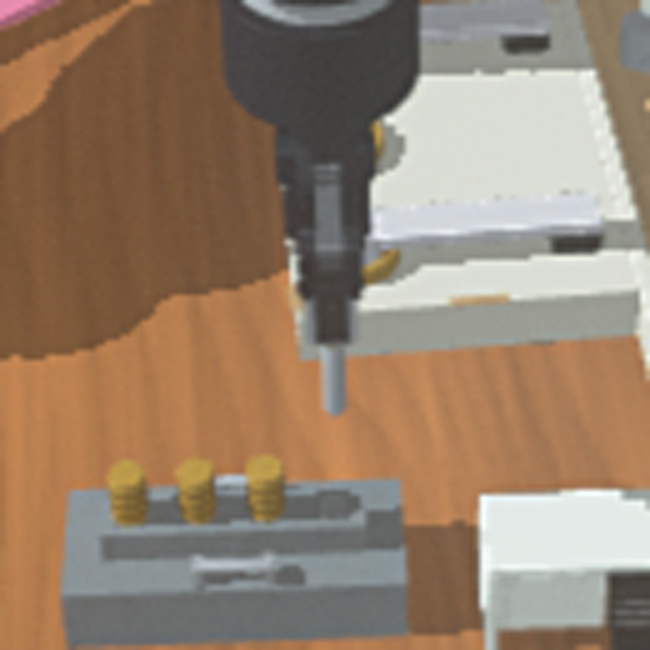

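```bash
python3 -c "
from h import *
c=wcam('w16');a=np.load('pics/w16.npy');R=Rq(a[3:])
for p,dz in [((388,316),-.051),((388,400),+.019),((388,348),-.007)]:
  q=onz(c,np.array(p)/1.5,a[2]+dz);print(q,R.T@(q-a[:3]))
T=arm.camera_info('wrist')['T_tool_cam']
# project tool pts for tip at y=0
for y in (-.002,0,.002):
  print(y,[ (proj(c,R@np.array([0,y,z])+a[:3])*1.5).round(0) for z in (.051,.007,-.019)])
go(.504,-.0717,.13,90)
"
```

```text
[ 0.47856859 -0.25934291  0.10732823] [ 0.00107746 -0.00067641  0.05099645]
[ 0.47913538 -0.25965935  0.17732823] [ 6.62370056e-04  9.22543049e-05 -1.90011102e-02]
[ 0.4736573  -0.25923861  0.15132823] [ 0.00081022 -0.00546951  0.0069841 ]
-0.002 [array([386., 313.]), array([386., 357.]), array([386., 394.])]
0 [array([386., 317.]), array([386., 361.]), array([386., 400.])]
0.002 [array([386., 321.]), array([386., 366.]), array([386., 405.])]
travel [19.05, 1.28, 2.83] turn [0.005, 0.004, -0.059]
```

Emit:
play_rows:
  turn:
    - [0,0,-0.03]
    - [0,0,-0.059]
    - [0,0,-0.059]
    - [0,0,-0.059]
    - [0,0,-0.059]
  travel:
    - [6,0.5,0]
    - [12,0.9,0]
    - [18,1.3,0]
    - [19.05,1.3,0]
    - [19.05,1.3,1]
  grip: [0.8,0.8,0.8,0.8,0.8]

```text
t: 27.02
eef_pos: [0.5026, -0.0701, 0.1453]
orientation: [0.0, 0.706, 0.708, -0.0]
wrist_force: [0.8, -0.2, 0.3]
grip_width: 0.167
```

Emit:
play_rows:
  turn:
    - [0,0,0]
    - [0,0,0]
    - [0,0,0]
    - [0,0,0]
    - [0,0,0]
  travel:
    - [0,0,1]
    - [0,0,2]
    - [0,0,2.5]
    - [0,0,2.5]
    - [0,0,2.5]
  grip: [0.8,0.8,0.8,0.8,0.8]

```text
t: 27.65
eef_pos: [0.5028, -0.0706, 0.121]
orientation: [0.0, 0.707, 0.707, 0.0]
wrist_force: [0.3, -1.0, -0.8]
grip_width: 0.171
```

```bash
python3 -c "
from h import *
stt();snap('wrist','w17',None,1.5);go(.5043,-.0717,.1,90)"
```

```text
t 27.65 p [ 0.5028 -0.0706  0.121 ] yaw 89.99 tilt [ 0.0007 -0.0002] F [ 0.3 -1.  -0.8] g 14.6 q6 -1.88
travel [-0.11, 0.14, 2.12] turn [0.001, 0.0, -0.0]
```

View pics/w17.png

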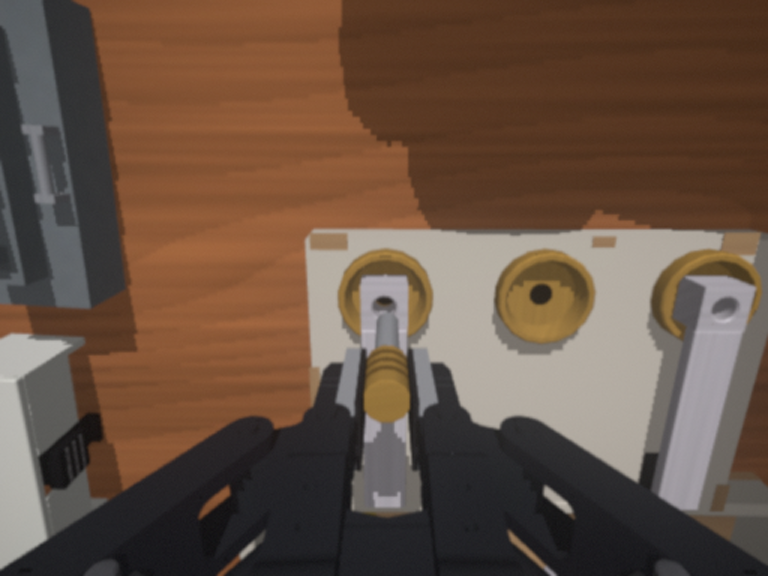

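```bash
python3 -c "
from h import *
c=wcam('w17');a=np.load('pics/w17.npy');R=Rq(a[3:])
for p,z in [((384.5,305),.05),((384.5,302),.05),((540.5,293),.03),((387,316),a[2]-.051)]:
  q=onz(c,np.array(p)/1.5,z);print(q,R.T@(q-a[:3]))
"
```

```text
[ 0.50407105 -0.07123049  0.05      ] [-0.00056627  0.00126277  0.07102152]
[ 0.50245087 -0.07122851  0.05      ] [-0.00056448 -0.0003574   0.07102043]
[0.50445128 0.01451263 0.03      ] [0.08518112 0.00161929 0.09100364]
[ 0.50213257 -0.07003239  0.07002053] [ 0.00062737 -0.00066237  0.05099943]
```

Emit:
play_rows:
  turn:
    - [0,0,0]
    - [0,0,0]
    - [0,0,0]
    - [0,0,0]
    - [0,0,0]
  travel:
    - [-0.12,0.15,0]
    - [-0.12,0.15,0.5]
    - [-0.12,0.15,1]
    - [-0.12,0.15,1.4]
    - [-0.12,0.15,1.6]
  grip: [0.8,0.8,0.8,0.8,0.8]

```text
t: 28.32
eef_pos: [0.5036, -0.0714, 0.1041]
orientation: [-0.0, 0.707, 0.707, -0.0]
wrist_force: [-0.3, -0.6, -0.7]
grip_width: 0.165
```

```bash
python3 -c "
from h import *
stt();snap('wrist','w18',(150,150,362,306),3.5)"
```

```text
t 28.32 p [ 0.5036 -0.0714  0.1041] yaw 90.01 tilt [-0.0009  0.0003] F [-0.3 -0.6 -0.7] g 14.1 q6 -1.88
```

View pics/w18.png

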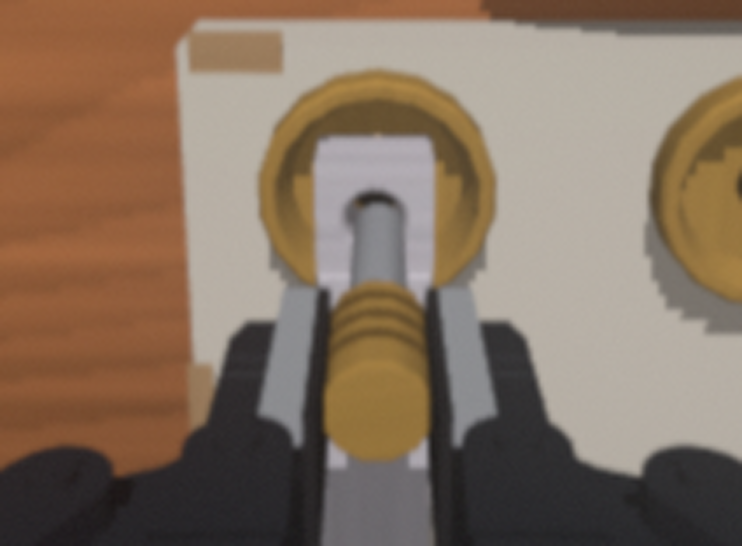

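Emit:
play_rows:
  turn:
    - [0,0,0]
    - [0,0,0]
    - [0,0,0]
    - [0,0,0]
    - [0,0,0]
  travel:
    - [-0.05,0,0.3]
    - [-0.05,0,0.7]
    - [-0.05,0,1.1]
    - [-0.05,0,1.4]
    - [-0.05,0,1.6]
  grip: [0.8,0.8,0.8,0.8,0.8]

```text
t: 29.0
eef_pos: [0.504, -0.0721, 0.0886]
orientation: [0.0, 0.707, 0.707, 0.0]
wrist_force: [0.1, 0.4, -1.1]
grip_width: 0.171
```

Emit:
play_rows:
  turn:
    - [0,0,0]
    - [0,0,0]
    - [0,0,0]
    - [0,0,0]
    - [0,0,0]
  travel:
    - [0,0,0.3]
    - [0,0,0.7]
    - [0,0,1.1]
    - [0,0,1.4]
    - [0,0,1.6]
  grip: [0.8,0.8,0.8,0.8,0.8]

```text
t: 29.62
eef_pos: [0.504, -0.072, 0.0726]
orientation: [0.0, 0.707, 0.707, 0.0]
wrist_force: [1.1, -0.6, -0.7]
grip_width: 0.167
```

Emit:
play_rows:
  turn:
    - [0,0,0]
    - [0,0,0]
    - [0,0,0]
    - [0,0,0]
    - [0,0,0]
  travel:
    - [0,0,0.4]
    - [0,0,0.8]
    - [0,0,1.2]
    - [0,0,1.6]
    - [0,0,1.8]
  grip: [0.8,0.8,0.8,0.8,0.8]

```text
t: 30.25
eef_pos: [0.5045, -0.0722, 0.0567]
orientation: [-0.0, 0.707, 0.707, -0.0]
wrist_force: [-6.7, 1.6, 22.2]
grip_width: 0.165
```

```bash
python3 -c "
from h import *
stt();snap('side','s8',(220,180,300,270),7)"
```

```text
t 30.25 p [ 0.5045 -0.0722  0.0567] yaw 90.02 tilt [-0.0001 -0.    ] F [-6.7  1.6 22.2] g 14.1 q6 -1.88
```

View pics/s8.png

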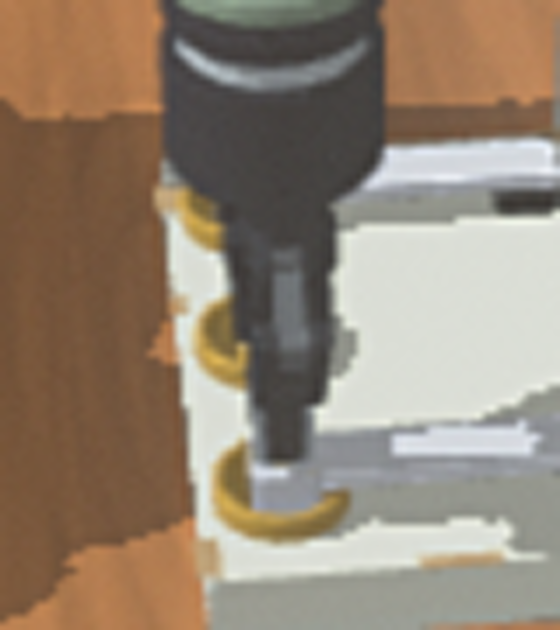

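Home at z = 0.0567, with 22 N of contact force. I'll release, rise and look.

Emit:
play_rows:
  turn:
    - [0,0,0]
    - [0,0,0]
    - [0,0,0]
    - [0,0,0]
    - [0,0,0]
  travel:
    - [0,0,0]
    - [0,0,0]
    - [0,0,-1]
    - [0,0,-6]
    - [0,0,-11]
  grip: [2.5,4,4,4,4]

```text
t: 30.92
eef_pos: [0.5033, -0.0719, 0.1657]
orientation: [-0.001, 0.707, 0.707, -0.0]
wrist_force: [0.9, -0.4, -0.8]
grip_width: 0.47
```

```bash
python3 -c "
from h import *
stt();snap('side','s9',(200,180,320,320),4.5);snap('wrist','w19',None,1.5);go(.4485,-.257,.16,86.5)"
```

```text
t 30.93 p [ 0.5033 -0.0719  0.1657] yaw 90.01 tilt [-0.0016  0.0005] F [ 0.9 -0.4 -0.8] g 40.1 q6 -1.88
travel [-18.34, -6.04, 1.18] turn [0.013, 0.004, 0.061]
```

View pics/s9.png

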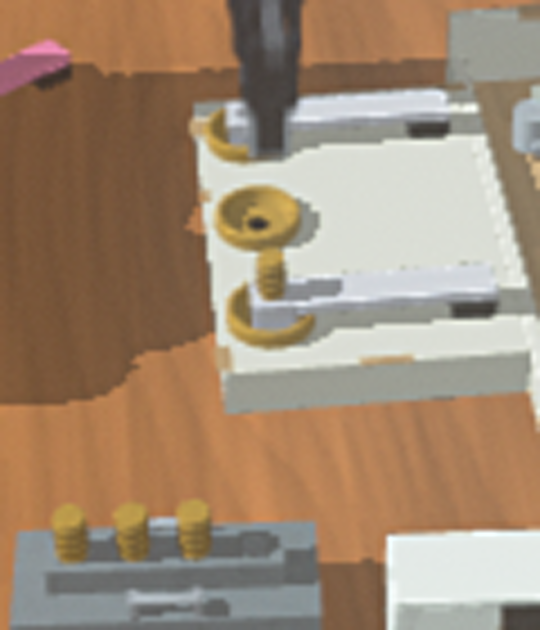

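View pics/w19.png

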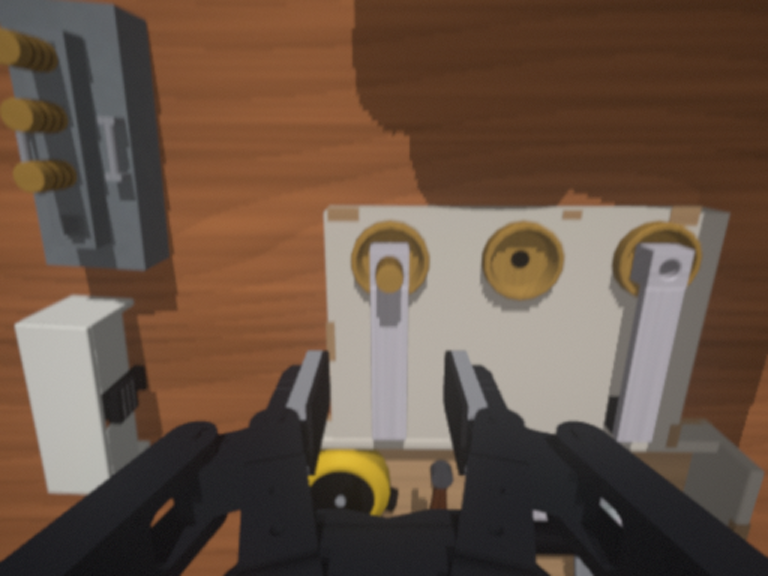

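Emit:
play_rows:
  turn:
    - [0,0,0.03]
    - [0,0,0.06]
    - [0,0,0.06]
    - [0,0,0.06]
    - [0,0,0.06]
  travel:
    - [-6,-2,0]
    - [-12,-4,0]
    - [-18,-5.9,0]
    - [-18.4,-6.0,0]
    - [-18.4,-6.0,2]
  grip: [5,5,5,5,5]

```text
t: 31.65
eef_pos: [0.4448, -0.2576, 0.146]
orientation: [0.002, 0.729, 0.685, 0.0]
wrist_force: [-0.0, 0.4, -0.5]
grip_width: 0.585
```

Emit:
play_rows:
  turn:
    - [0,0,0]
    - [0,0,0]
    - [0,0,0]
    - [0,0,0]
    - [0,0,0]
  travel:
    - [0,0,1]
    - [0,0,2]
    - [0,0,2]
    - [0,0,2]
    - [0,0,2]
  grip: [5,5,5,5,5]

```text
t: 32.28
eef_pos: [0.4445, -0.2563, 0.1254]
orientation: [0.001, 0.728, 0.686, 0.0]
wrist_force: [0.1, -0.0, 0.6]
grip_width: 0.583
```

```bash
python3 -c "
from h import *
stt();snap('wrist','w20',None,1.5);go(.4486,-.2577,.055,86.5)"
```

```text
t 32.27 p [ 0.4445 -0.2563  0.1254] yaw 86.59 tilt [ 0.001  -0.0009] F [ 0.1 -0.   0.6] g 49.8 q6 -2.2
travel [-0.11, 0.42, 7.04] turn [0.001, 0.001, 0.001]
```

View pics/w20.png

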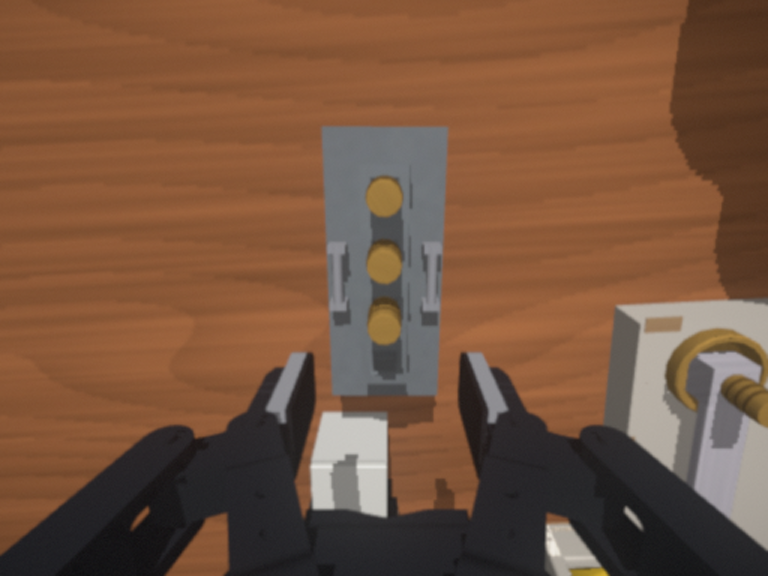

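Emit:
play_rows:
  turn:
    - [0,0,0]
    - [0,0,0]
    - [0,0,0]
    - [0,0,0]
    - [0,0,0]
  travel:
    - [-0.1,0.4,2]
    - [-0.1,0.4,4]
    - [-0.1,0.4,6]
    - [-0.1,0.4,7]
    - [-0.1,0.4,7]
  grip: [5,5,5,5,5]

```text
t: 32.95
eef_pos: [0.4475, -0.257, 0.0543]
orientation: [-0.001, 0.728, 0.686, -0.0]
wrist_force: [-0.1, 0.2, -0.2]
grip_width: 0.585
```

Emit:
play_rows:
  turn:
    - [0,0,0]
    - [0,0,0]
    - [0,0,0]
    - [0,0,0]
    - [0,0,0]
  travel:
    - [0,0,0]
    - [0,0,0]
    - [0,0,0]
    - [0,0,0]
    - [0,0,0]
  grip: [4,3,2,0.8,0.8]

```text
t: 33.58
eef_pos: [0.4482, -0.2575, 0.0553]
orientation: [0.0, 0.728, 0.686, 0.0]
wrist_force: [-0.5, 1.1, 4.6]
grip_width: 0.173
```

Emit:
play_rows:
  turn:
    - [0,0,0]
    - [0,0,0]
    - [0,0,0]
    - [0,0,0]
    - [0,0,0]
  travel:
    - [0,0,0]
    - [0,0,-1]
    - [0,0,-4]
    - [0,0,-8]
    - [0,0,-10]
  grip: [0.8,0.8,0.8,0.8,0.8]

```text
t: 34.2
eef_pos: [0.4487, -0.258, 0.1572]
orientation: [0.002, 0.728, 0.686, 0.0]
wrist_force: [0.4, 0.0, -1.1]
grip_width: 0.166
```

```bash
python3 -c "
from h import *
stt();snap('wrist','w21',None,1.5);go(.5040,.0995,.16,90)"
```

```text
t 34.2 p [ 0.4487 -0.258   0.1572] yaw 86.57 tilt [ 0.0025 -0.0022] F [ 0.4  0.  -1.1] g 14.2 q6 -2.2
travel [36.1, 3.26, -0.2] turn [0.006, 0.004, -0.06]
```

View pics/w21.png

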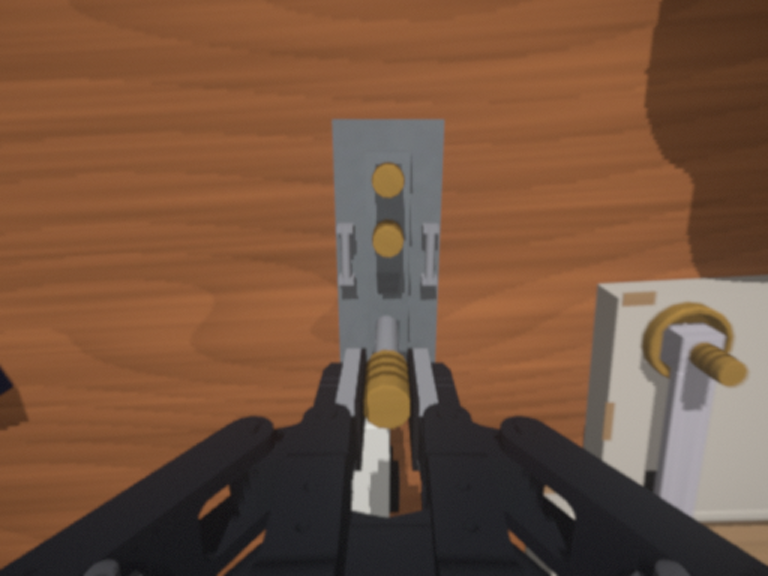

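Emit:
play_rows:
  turn:
    - [0,0,-0.03]
    - [0,0,-0.06]
    - [0,0,-0.06]
    - [0,0,-0.06]
    - [0,0,-0.06]
  travel:
    - [6,0.5,0]
    - [12,1.1,0]
    - [18,1.6,0]
    - [24,2.2,0]
    - [30,2.7,0]
  grip: [0.8,0.8,0.8,0.8,0.8]

```text
t: 34.88
eef_pos: [0.4924, 0.0424, 0.1542]
orientation: [-0.0, 0.707, 0.707, -0.0]
wrist_force: [0.6, -0.5, -0.7]
grip_width: 0.167
```

Emit:
play_rows:
  turn:
    - [0,0,0]
    - [0,0,0]
    - [0,0,0]
    - [0,0,0]
    - [0,0,0]
  travel:
    - [4,0.2,0]
    - [6,0.2,0]
    - [6,0.2,2]
    - [6,0.2,3.5]
    - [6,0.2,3.5]
  grip: [0.8,0.8,0.8,0.8,0.8]

```text
t: 35.5
eef_pos: [0.4929, 0.1002, 0.1176]
orientation: [-0.002, 0.707, 0.707, -0.002]
wrist_force: [-0.4, -1.0, -1.1]
grip_width: 0.166
```

```bash
python3 -c "
from h import *
stt();snap('wrist','w22',None,1.5);go(.5040,.0995,.1,90)"
```

```text
t 35.5 p [0.4929 0.1002 0.1176] yaw 89.98 tilt [-0.0048 -0.0002] F [-0.4 -1.  -1.1] g 14.2 q6 -1.54
travel [-0.07, 1.01, 1.87] turn [-0.002, 0.0, -0.0]
```

View pics/w22.png

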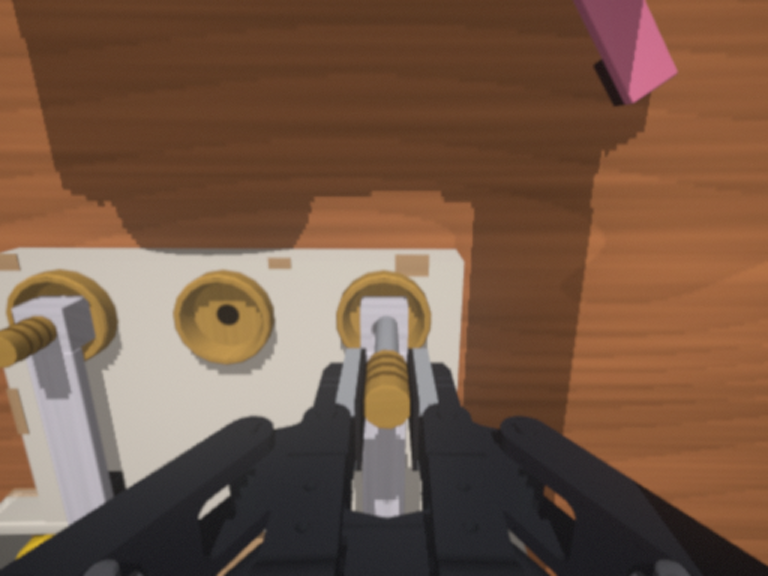

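Emit:
play_rows:
  turn:
    - [0,0,0]
    - [0,0,0]
    - [0,0,0]
    - [0,0,0]
    - [0,0,0]
  travel:
    - [-0.05,0.5,0]
    - [-0.05,1.0,0]
    - [-0.05,1.0,0.3]
    - [-0.05,1.0,0.3]
    - [-0.05,1.0,0.3]
  grip: [0.8,0.8,0.8,0.8,0.8]

```text
t: 36.17
eef_pos: [0.5046, 0.1001, 0.1166]
orientation: [-0.0, 0.707, 0.707, -0.0]
wrist_force: [0.4, 0.5, 0.4]
grip_width: 0.169
```

```bash
python3 -c "
from h import *
stt();snap('wrist','w23',(150,150,362,306),3.5);go(.5040,.0995,.1,90)"
```

```text
t 36.17 p [0.5046 0.1001 0.1166] yaw 90.01 tilt [-0.0003 -0.    ] F [0.4 0.5 0.4] g 14.5 q6 -1.54
travel [-0.06, -0.06, 1.67] turn [-0.0, -0.0, 0.0]
```

View pics/w23.png

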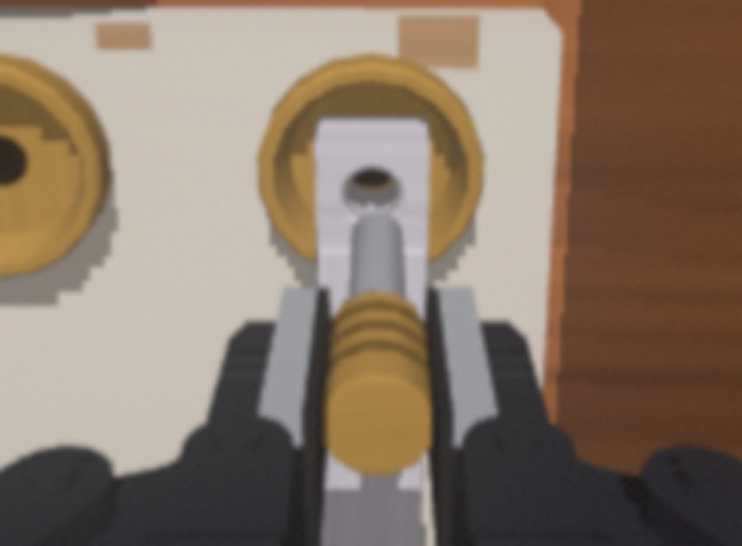

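```bash
python3 -c "
from h import *
c=wcam('w23');a=np.load('pics/w23.npy');R=Rq(a[3:])
for p,z in [((256.3,203.7),.05),((150+375/3.5,150+213/3.5),a[2]-.05)]:
  q=onz(c,p,z);print(q,R.T@(q-a[:3]))
"
```

```text
[0.50449037 0.09947927 0.05      ] [-5.82625109e-04 -6.22777385e-05  6.66290389e-02]
[0.50364045 0.10009145 0.06662901] [ 2.95628843e-05 -9.17600188e-04  5.00003058e-02]
```

Emit:
play_rows:
  turn:
    - [0,0,0]
    - [0,0,0]
    - [0,0,0]
    - [0,0,0]
    - [0,0,0]
  travel:
    - [-0.07,0.05,0.3]
    - [-0.07,0.05,0.8]
    - [-0.07,0.05,1.3]
    - [-0.07,0.05,1.7]
    - [-0.07,0.05,2.2]
  grip: [0.8,0.8,0.8,0.8,0.8]

```text
t: 36.85
eef_pos: [0.5053, 0.0994, 0.0944]
orientation: [0.0, 0.707, 0.707, 0.0]
wrist_force: [-0.1, 0.1, -0.8]
grip_width: 0.168
```

Emit:
play_rows:
  turn:
    - [0,0,0]
    - [0,0,0]
    - [0,0,0]
    - [0,0,0]
    - [0,0,0]
  travel:
    - [0,-0.05,0.4]
    - [0,-0.05,0.8]
    - [0,-0.05,1.2]
    - [0,-0.05,1.5]
    - [0,-0.05,1.7]
  grip: [0.8,0.8,0.8,0.8,0.8]

```text
t: 37.48
eef_pos: [0.5047, 0.0994, 0.0775]
orientation: [-0.0, 0.707, 0.707, -0.0]
wrist_force: [-0.5, 0.1, -1.2]
grip_width: 0.171
```

Emit:
play_rows:
  turn:
    - [0,0,0]
    - [0,0,0]
    - [0,0,0]
    - [0,0,0]
    - [0,0,0]
  travel:
    - [0,0,0.3]
    - [0,0,0.6]
    - [0,0,0.9]
    - [0,0,1.2]
    - [0,0,1.3]
  grip: [0.8,0.8,0.8,0.8,0.8]

```text
t: 38.1
eef_pos: [0.5046, 0.0994, 0.0644]
orientation: [-0.0, 0.707, 0.707, -0.0]
wrist_force: [-1.0, -0.8, -0.3]
grip_width: 0.162
```

Emit:
play_rows:
  turn:
    - [0,0,0]
    - [0,0,0]
    - [0,0,0]
    - [0,0,0]
    - [0,0,0]
  travel:
    - [0,0,0.3]
    - [0,0,0.6]
    - [0,0,0.9]
    - [0,0,1.0]
    - [0,0,1.1]
  grip: [0.8,0.8,0.8,0.8,0.8]

```text
t: 38.72
eef_pos: [0.5048, 0.0994, 0.0551]
orientation: [-0.0, 0.707, 0.707, -0.0]
wrist_force: [-6.4, -0.5, 14.4]
grip_width: 0.169
```

Emit:
play_rows:
  turn:
    - [0,0,0]
    - [0,0,0]
    - [0,0,0]
    - [0,0,0]
    - [0,0,0]
  travel:
    - [0,0,0]
    - [0,0,0]
    - [0,0,-1]
    - [0,0,-6]
    - [0,0,-12]
  grip: [2.5,4,4,4,4]

```text
t: 39.35
eef_pos: [0.5037, 0.0993, 0.1742]
orientation: [-0.001, 0.707, 0.707, -0.001]
wrist_force: [1.2, 0.3, -0.4]
grip_width: 0.467
```

Emit:
play_rows:
  turn:
    - [0,0,0]
    - [0,0,0]
    - [0,0,0]
    - [0,0,0]
    - [0,0,0]
  travel:
    - [-3,2,-4]
    - [-8,4,-4]
    - [-8,4,-4]
    - [-8,4,-4]
    - [-8,4,-4]
  grip: [4,4,4,4,4]

```text
t: 39.98
eef_pos: [0.544, 0.0204, 0.2132]
orientation: [-0.001, 0.707, 0.708, -0.0]
wrist_force: [-0.9, -0.3, 0.5]
grip_width: 0.467
```

```bash
python3 -c "
from h import *
stt();snap('side','s10',(200,130,320,260),4.5);snap('scene','a10',(90,90,400,310),2.4);snap('wrist','w24',None,1.5);go(.61,-.289,.2,86.5)"
```

```text
t 39.98 p [0.544  0.0204 0.2132] yaw 90.08 tilt [-0.0014  0.0005] F [-0.9 -0.3  0.5] g 39.9 q6 -1.69
travel [-30.94, 6.52, 1.33] turn [-0.001, -0.0, 0.063]
```

View pics/s10.png

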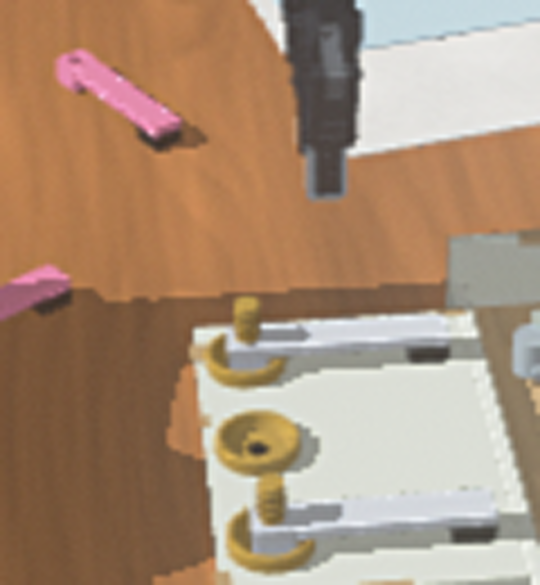

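View pics/a10.png

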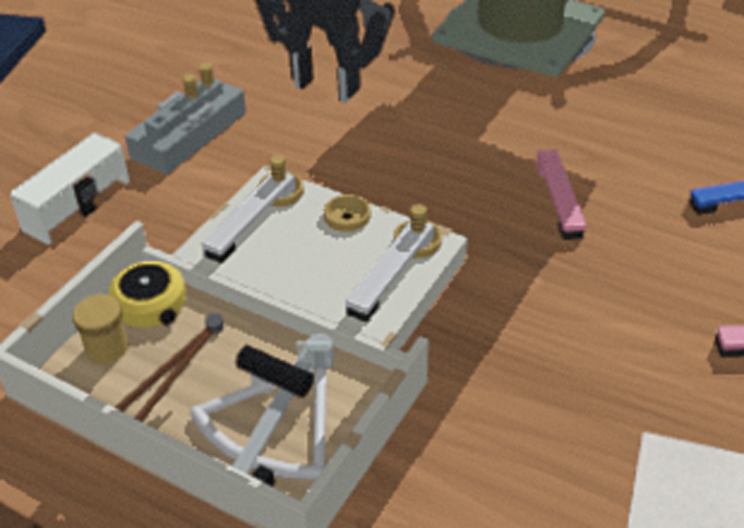

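View pics/w24.png

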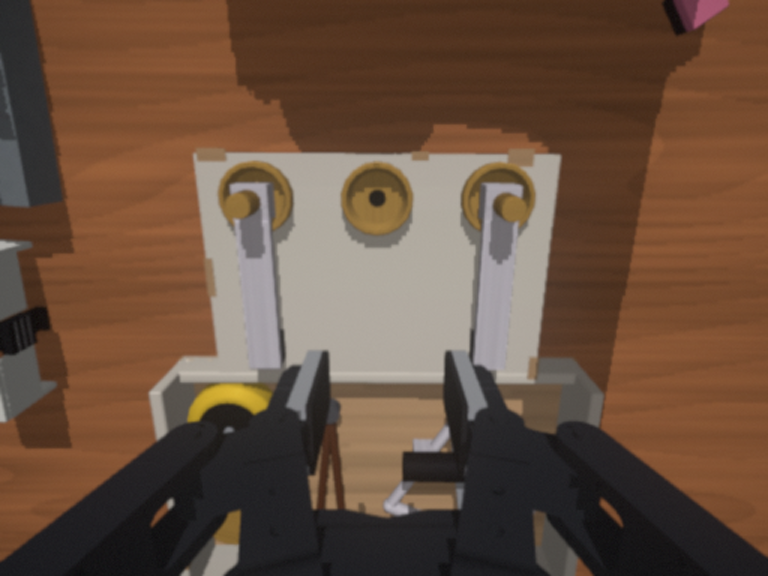

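```bash
python3 -c "
from h import *
c=wcam('w24')
for p in [(240,206),(514,208)]: print(onz(c,np.array(p)/1.5,.076))
s=cam('side');a=cam('scene')
for ps,pa in [((200+270/4.5,130+475/4.5),(90+278/2.4,90+160/2.4)),((200+247/4.5,130+299/4.5),(90+419/2.4,90+210/2.4))]: print(two(s,ps,a,pa))
"
```

```text
[ 0.50447371 -0.06971347  0.076     ]
[0.50544403 0.10018149 0.076     ]
(array([ 0.50619929, -0.06843767,  0.07626796]), np.float64(0.004234348686384846))
(array([0.50761301, 0.10209149, 0.07593366]), np.float64(0.00306401459935364))
```

Emit:
play_rows:
  turn:
    - [0,0,0.06]
    - [0,0,0.06]
    - [0,0,0.06]
    - [0,0,0.06]
    - [0,0,0.06]
  travel:
    - [-6,1.2,0]
    - [-12,2.5,0]
    - [-18,4,0]
    - [-24,5,0]
    - [-30,6.4,0]
  grip: [8.5,8.5,8.5,8.5,8.5]

```text
t: 40.75
eef_pos: [0.6092, -0.2818, 0.2136]
orientation: [-0.0, 0.728, 0.686, 0.0]
wrist_force: [1.0, 0.5, 0.3]
grip_width: 0.998
```

Emit:
play_rows:
  turn:
    - [0,0,0]
    - [0,0,0]
    - [0,0,0]
    - [0,0,0]
    - [0,0,0]
  travel:
    - [0,0,0]
    - [0,0,0]
    - [0,0,0]
    - [0,0,0]
    - [0,0,0]
  grip: [8.5,8.5,8.5,8.5,8.5]

```text
t: 41.38
eef_pos: [0.609, -0.2796, 0.2141]
orientation: [0.0, 0.727, 0.686, 0.0]
wrist_force: [0.5, -0.3, -0.6]
grip_width: 0.995
```

```bash
python3 -c "
from h import *
stt();snap('wrist','w25',None,1.5);go(.6086,-.2884,.02,86.5)"
```

```text
t 41.38 p [ 0.609  -0.2796  0.2141] yaw 86.65 tilt [ 0.0002 -0.0002] F [ 0.5 -0.3 -0.6] g 84.9 q6 -2.07
travel [-0.85, 0.01, 19.4] turn [0.0, 0.0, 0.002]
```

View pics/w25.png

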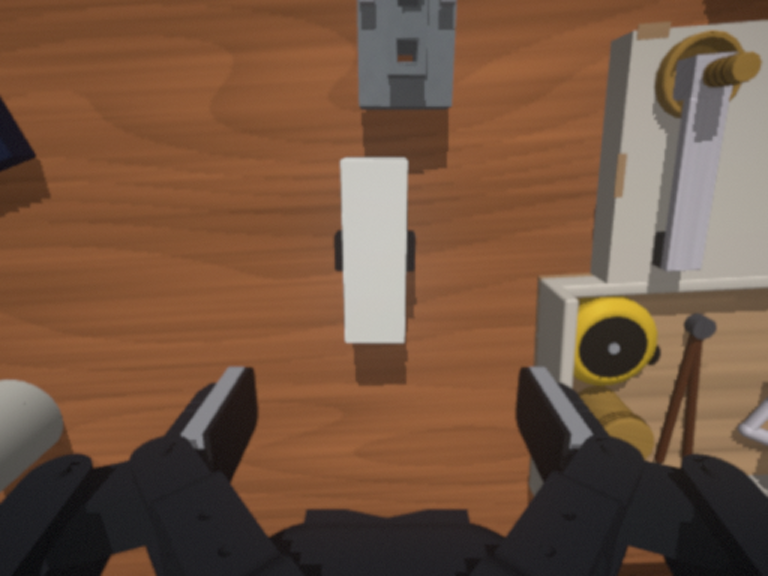

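```bash
python3 -c "
from h import *
c=wcam('w25')
im=cv2.imread('pics/w25_raw.png')
m=(im.min(2)>170).astype(np.uint8);m[:,:215]=0;m[:,285:]=0;m[:90]=0;m[235:]=0
k=max(cv2.findContours(m,0,2)[0],key=cv2.contourArea)
P=np.array([onz(c,p[0],.054)[:2] for p in k.astype(float)],np.float32);print(cv2.minAreaRect(P))
for p in [(339,251),(410,251)]: print(onz(c,np.array(p)/1.5,.038))
print('mug',onz(c,np.array((62,430))/1.5,.09),onz(c,np.array((62,430))/1.5,.0))
"
```

```text
((0.6059550046920776, -0.2876377999782562), (0.042909324169158936, 0.1290891021490097), 86.38900756835938)
[ 0.60502381 -0.31335111  0.038     ]
[ 0.60806391 -0.26169387  0.038     ]
mug [ 0.70734222 -0.50721452  0.09      ] [ 0.76651376 -0.5852659   0.        ]
```

Emit:
play_rows:
  turn:
    - [0,0,0]
    - [0,0,0]
    - [0,0,0]
    - [0,0,0]
    - [0,0,0]
  travel:
    - [-0.85,-0.2,5]
    - [-0.85,-0.2,10]
    - [-0.85,-0.2,15]
    - [-0.85,-0.2,18]
    - [-0.85,-0.2,19.4]
  grip: [8.5,8.5,8.5,8.5,8.5]
  newtons: 35

```text
t: 42.05
eef_pos: [0.6049, -0.2879, 0.0172]
orientation: [-0.002, 0.728, 0.686, -0.0]
wrist_force: [-0.1, 0.6, 0.4]
grip_width: 0.998
```

Emit:
play_rows:
  turn:
    - [0,0,0]
    - [0,0,0]
    - [0,0,0]
    - [0,0,0]
    - [0,0,0]
  travel:
    - [0,0,0]
    - [0,0,0]
    - [0,0,0]
    - [0,0,0]
    - [0,0,0]
  grip: [6.5,6.2,6,5.5,4]

```text
t: 42.68
eef_pos: [0.6082, -0.2901, 0.023]
orientation: [0.002, 0.728, 0.686, 0.001]
wrist_force: [-1.4, 0.8, 9.7]
grip_width: 0.551
```

Emit:
play_rows:
  turn:
    - [0,0,0]
    - [0,0,0]
    - [0,0,0]
    - [0,0,0]
    - [0,0,0]
  travel:
    - [0,0,0]
    - [0,0,-1]
    - [0,0,-5]
    - [0,0,-10]
    - [0,0,-14]
  grip: [4,4,4,4,4]

```text
t: 43.3
eef_pos: [0.6064, -0.2892, 0.1617]
orientation: [0.001, 0.728, 0.686, 0.0]
wrist_force: [0.1, -1.0, -1.2]
grip_width: 0.556
```

```bash
python3 -c "
from h import *
stt();snap('wrist','w26',None,1.5);go(.437,-.257,.16,86.5)"
```

```text
t 43.3 p [ 0.6064 -0.2892  0.1617] yaw 86.57 tilt [ 0.0008 -0.0007] F [ 0.1 -1.  -1.2] g 47.5 q6 -2.08
travel [2.38, -17.44, 0.69] turn [0.01, 0.006, 0.001]
```

View pics/w26.png

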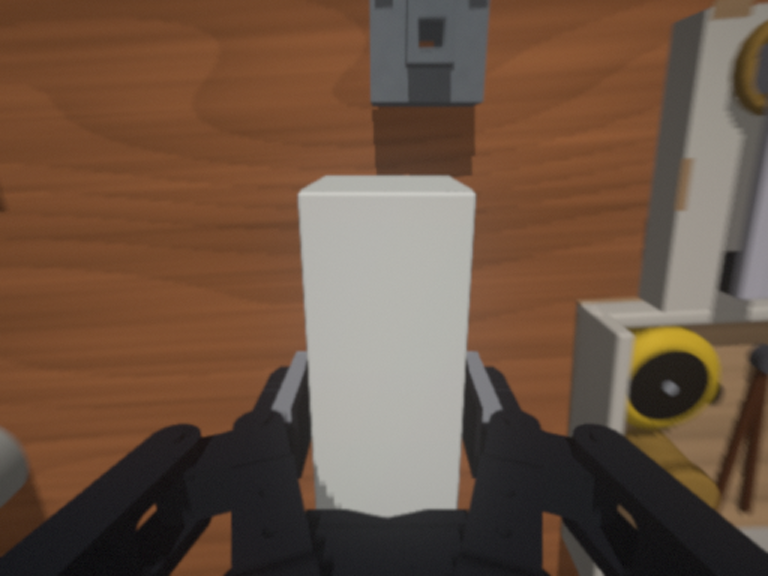

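```bash
python3 -c "
from h import *
c=wcam('w26');a=np.load('pics/w26.npy');R=Rq(a[3:])
for dz in (.0315,.0335,.0355):
  L=[R.T@(onz(c,np.array(p)/1.5,a[2]+dz)-a[:3]) for p in [(300,193),(475,193)]];print(L,)
for z in (.034,): 
  Q=[onz(c,np.array(p)/1.5,z) for p in [(371,103),(484,103)]];m=(Q[0]+Q[1])/2;u=np.array([np.cos(np.radians(-3.5)),np.sin(np.radians(-3.5)),0]);print(Q,m-u*.075)
# other box estimates from w15: all four corners of foot top
c=wcam('w15')
C=np.array([onz(c,np.array(p)/1.5,.034) for p in [(341,137),(431,137),(425,338),(347,338)]]);print(C,C.mean(0),np.degrees(np.arctan2(*(C[3]-C[0])[1::-1])),np.degrees(np.arctan2(*(C[2]-C[1])[1::-1])))
"
```

```text
[array([-0.02105872, -0.06569509, -0.03153979]), array([ 0.02183136, -0.06568701, -0.03156902])]
[array([-0.02068542, -0.06590809, -0.03354022]), array([ 0.02143805, -0.06590015, -0.03356892])]
[array([-0.02031212, -0.06612108, -0.03554065]), array([ 0.02104473, -0.06611329, -0.03556883])]
[array([ 0.50796208, -0.29147766,  0.034     ]), array([ 0.51183896, -0.22843833,  0.034     ])] [ 0.43504041 -0.25537935  0.034     ]
[[ 0.35832189 -0.28217372  0.034     ]
 [ 0.36187282 -0.22053298  0.034     ]
 [ 0.51206313 -0.22930765  0.034     ]
 [ 0.50846377 -0.29073864  0.034     ]] [ 0.4351804  -0.25568825  0.034     ] -3.264927247586144 -3.3436289584710077
```

Emit:
play_rows:
  turn:
    - [0,0,0]
    - [0,0,0]
    - [0,0,0]
    - [0,0,0]
    - [0,0,0]
  travel:
    - [0.8,-6,0]
    - [1.6,-12,0]
    - [2.38,-17.4,0]
    - [2.38,-17.5,1]
    - [2.38,-17.5,3]
  grip: [4,4,4,4,4]

```text
t: 43.98
eef_pos: [0.4337, -0.2556, 0.1304]
orientation: [0.002, 0.728, 0.685, 0.0]
wrist_force: [-0.5, 0.9, -0.5]
grip_width: 0.557
```

Emit:
play_rows:
  turn:
    - [0,0,0]
    - [0,0,0]
    - [0,0,0]
    - [0,0,0]
    - [0,0,0]
  travel:
    - [0,0,1]
    - [0,0,1]
    - [0,0,1]
    - [0,0,1]
    - [0,0,1]
  grip: [4,4,4,4,4]

```text
t: 44.6
eef_pos: [0.4335, -0.255, 0.1202]
orientation: [0.001, 0.728, 0.686, 0.0]
wrist_force: [0.0, 0.4, -1.8]
grip_width: 0.556
```

```bash
python3 -c "
from h import *
stt();go(.436,-.2567,.09,86.6);snap('wrist','w27',None,1.5);snap('side','s11',(180,220,310,340),5)"
```

```text
t 44.6 p [ 0.4335 -0.255   0.1202] yaw 86.58 tilt [ 0.0008 -0.0007] F [ 0.   0.4 -1.8] g 47.5 q6 -2.22
travel [-0.15, 0.26, 3.02] turn [0.001, 0.001, -0.0]
```

View pics/w27.png

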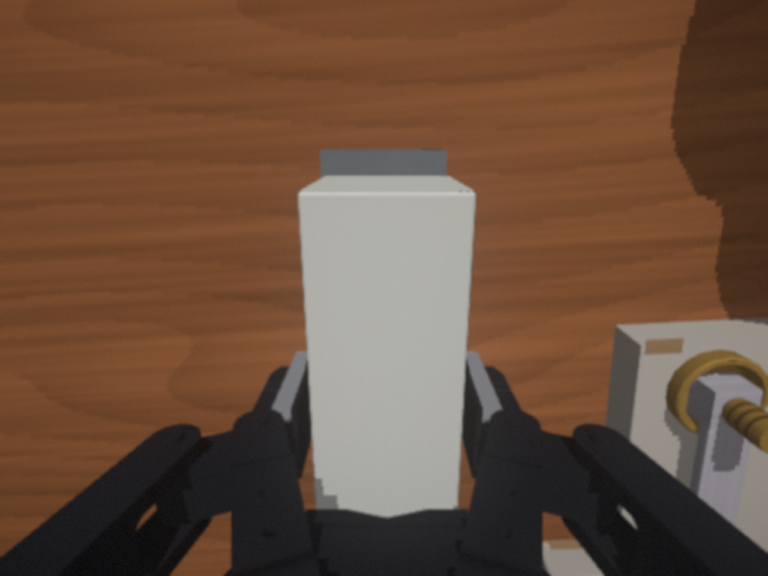

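View pics/s11.png

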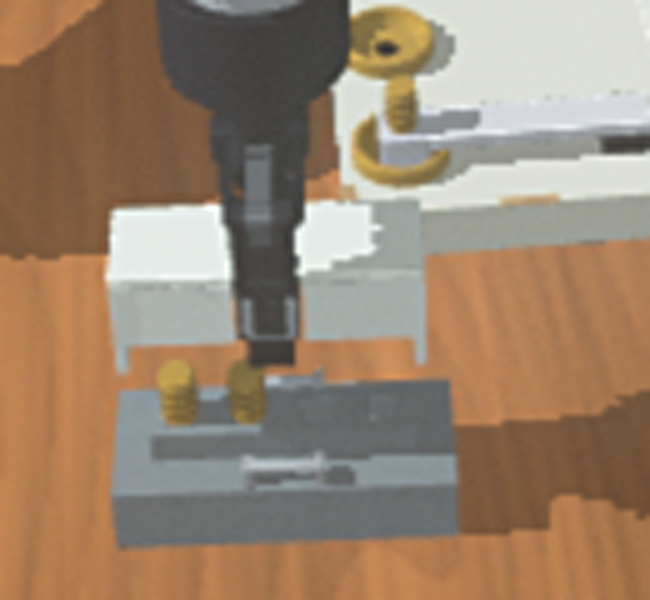

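Emit:
play_rows:
  turn:
    - [0,0,0]
    - [0,0,0]
    - [0,0,0]
    - [0,0,0]
    - [0,0,0]
  travel:
    - [-0.15,0.2,0]
    - [-0.15,0.26,1]
    - [-0.15,0.26,2]
    - [-0.15,0.26,3]
    - [-0.15,0.26,3.6]
  grip: [4,4,4,4,4]

```text
t: 45.32
eef_pos: [0.435, -0.2559, 0.0824]
orientation: [-0.001, 0.728, 0.686, -0.0]
wrist_force: [-0.1, 0.6, -0.5]
grip_width: 0.548
```

```bash
python3 -c "
from h import *
stt();go(.436,-.2567,.0545,86.6);snap('side','s12',(180,220,310,340),5)"
```

```text
t 45.33 p [ 0.435  -0.2559  0.0824] yaw 86.57 tilt [-0.0015  0.0012] F [-0.1  0.6 -0.5] g 46.8 q6 -2.21
travel [-0.08, 0.11, 2.79] turn [-0.002, -0.001, -0.0]
```

View pics/s12.png

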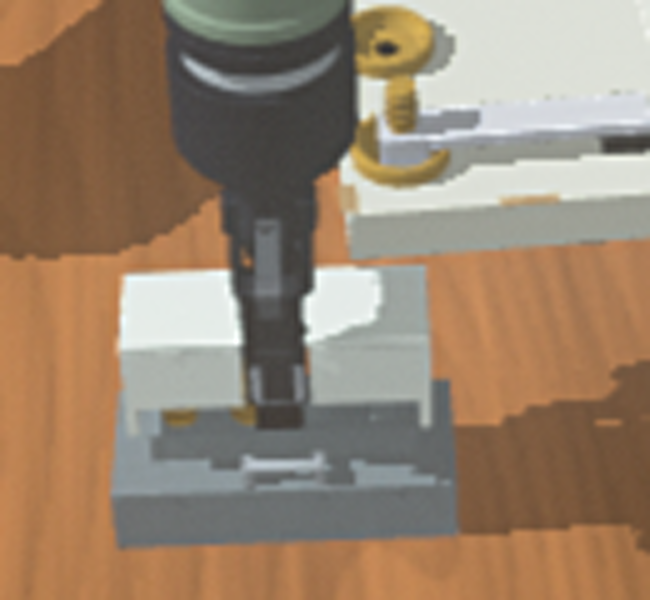

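Emit:
play_rows:
  turn:
    - [0,0,0]
    - [0,0,0]
    - [0,0,0]
    - [0,0,0]
    - [0,0,0]
  travel:
    - [-0.05,0.05,0.4]
    - [-0.05,0.05,0.9]
    - [-0.05,0.05,1.4]
    - [-0.05,0.05,1.9]
    - [-0.05,0.05,2.2]
  grip: [4,4,4,4,4]

```text
t: 46.0
eef_pos: [0.4359, -0.2568, 0.0613]
orientation: [-0.0, 0.728, 0.686, -0.0]
wrist_force: [0.3, 0.4, -0.1]
grip_width: 0.553
```

```bash
python3 -c "
from h import *
stt();go(.436,-.2567,.0545,86.6);snap('side','s13',(180,220,310,340),5)"
```

```text
t 46.0 p [ 0.4359 -0.2568  0.0613] yaw 86.57 tilt [-0.0004  0.0003] F [ 0.3  0.4 -0.1] g 47.2 q6 -2.21
travel [0.01, 0.01, 0.68] turn [-0.0, -0.0, -0.001]
```

View pics/s13.png

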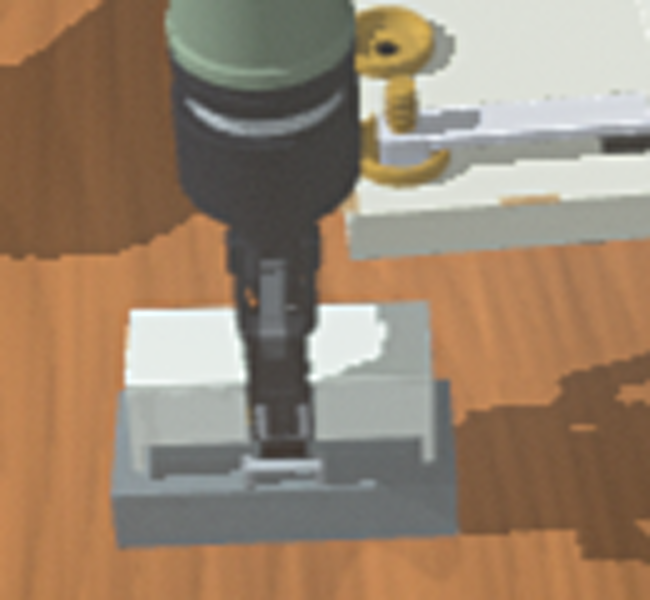

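Going well with no contact force yet. Lowering the last 7 mm.

Emit:
play_rows:
  turn:
    - [0,0,0]
    - [0,0,0]
    - [0,0,0]
    - [0,0,0]
    - [0,0,0]
  travel:
    - [0,0,0.2]
    - [0,0,0.4]
    - [0,0,0.6]
    - [0,0,0.8]
    - [0,0,0.9]
  grip: [4,4,4,4,4]

```text
t: 46.68
eef_pos: [0.4363, -0.2572, 0.0568]
orientation: [-0.0, 0.728, 0.686, -0.0]
wrist_force: [-11.4, 8.0, 34.0]
grip_width: 0.554
```

```bash
python3 -c "
from h import *
stt();snap('side','s14',(180,220,310,340),5)"
```

```text
t 46.67 p [ 0.4363 -0.2572  0.0568] yaw 86.6 tilt [-0.0011  0.0003] F [-11.4   8.   34. ] g 47.3 q6 -2.21
```

View pics/s14.png

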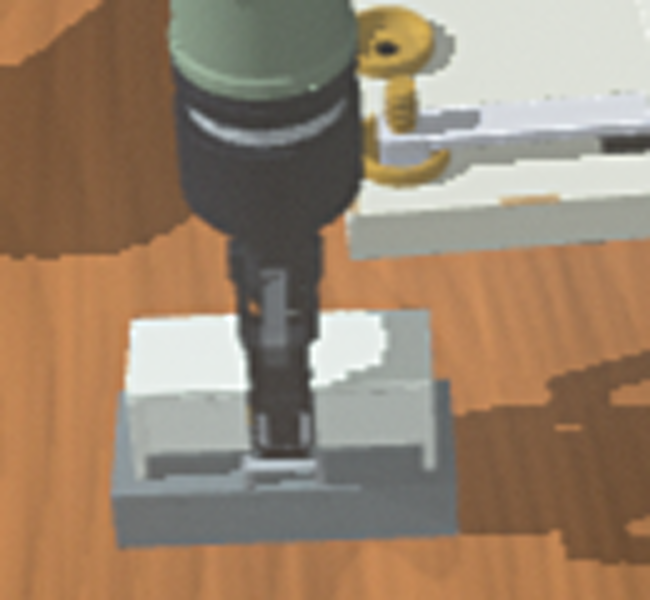

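The lid's front-left top corner is now at side (206.8,298.6), against (205.3,299) at the start, so it is seated. I'll ease off and release.

Emit:
play_rows:
  turn:
    - [0,0,0]
    - [0,0,0]
    - [0,0,0]
    - [0,0,0]
    - [0,0,0]
  travel:
    - [0,0,-0.2]
    - [0,0,-0.3]
    - [0,0,-0.3]
    - [0,0,-0.3]
    - [0,0,-0.3]
  grip: [4,4,5,6.5,8.5]

```text
t: 47.35
eef_pos: [0.436, -0.2569, 0.0555]
orientation: [-0.0, 0.728, 0.686, -0.0]
wrist_force: [0.3, 0.7, 0.3]
grip_width: 0.945
```

Emit:
play_rows:
  turn:
    - [0,0,0]
    - [0,0,0]
    - [0,0,0]
    - [0,0,0]
    - [0,0,0]
  travel:
    - [0,0,0]
    - [0,0,-2]
    - [0,0,-7]
    - [0,0,-12]
    - [0,0,-16]
  grip: [8.5,8.5,8.5,8.5,8.5]

```text
t: 47.98
eef_pos: [0.4364, -0.2572, 0.2179]
orientation: [0.001, 0.728, 0.686, 0.0]
wrist_force: [0.6, -0.1, -0.3]
grip_width: 0.995
```

Emit:
play_rows:
  turn:
    - [0,0,0]
    - [0,0,0]
    - [0,0,0]
    - [0,0,0]
    - [0,0,0]
  travel:
    - [0,-1,0]
    - [0,-1,0]
    - [0,-1,0]
    - [0,-1,0]
    - [0,-1,0]
  grip: [8.5,8.5,8.5,8.5,8.5]

```text
t: 48.6
eef_pos: [0.4258, -0.2561, 0.2148]
orientation: [-0.001, 0.728, 0.686, -0.0]
wrist_force: [-0.5, 0.1, -0.5]
grip_width: 0.995
```

```bash
python3 -c "
from h import *
stt();snap('side','s15',(190,270,290,340),8);snap('wrist','w30',None,1.5);snap('scene','a15',(100,60,400,300),2.5)"
```

```text
t 48.6 p [ 0.4258 -0.2561  0.2148] yaw 86.57 tilt [-0.0013  0.0011] F [-0.5  0.1 -0.5] g 85.0 q6 -2.23
```

View pics/s15.png

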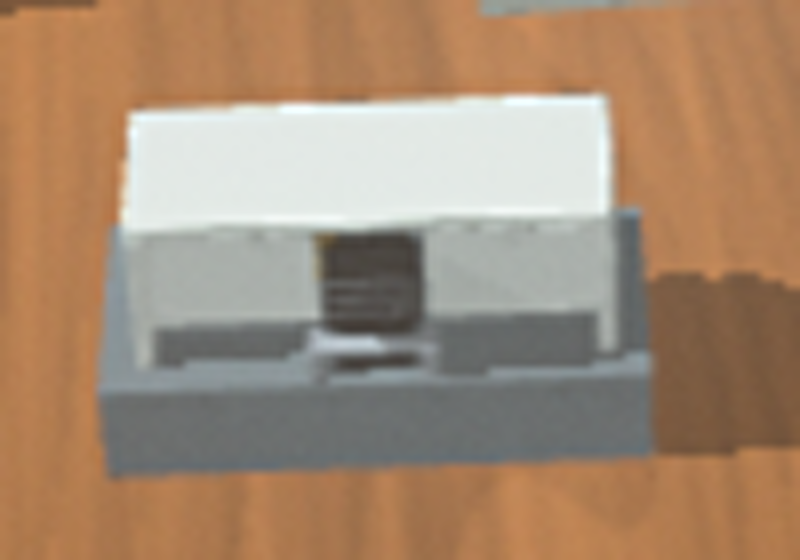

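View pics/w30.png

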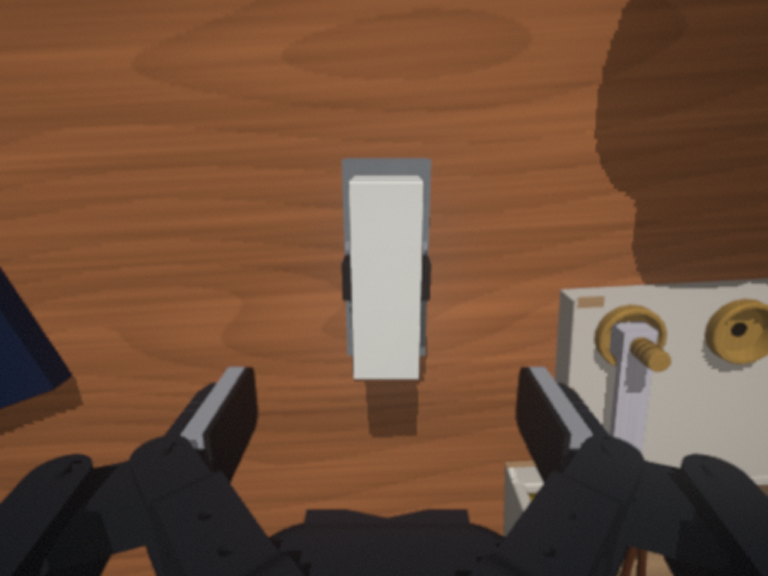

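View pics/a15.png

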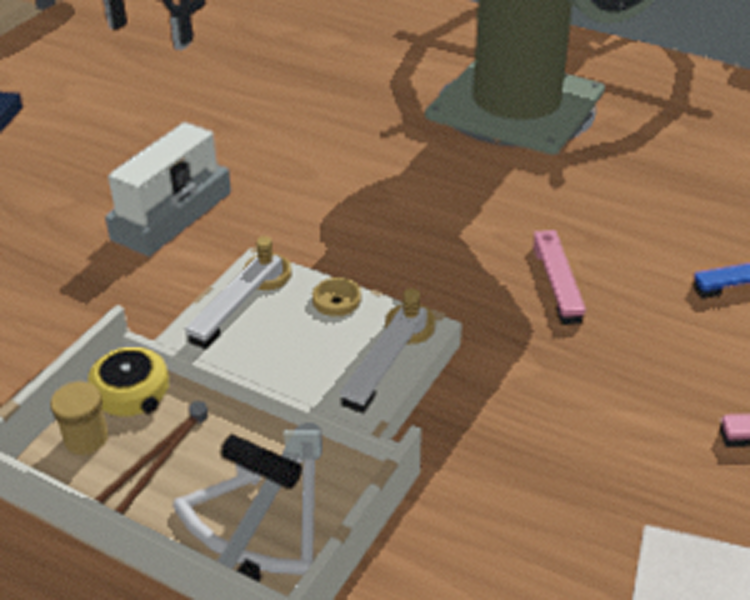

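```bash
python3 -c "
from h import *
c=wcam('w30')
P=[onz(c,np.array(p)/1.5,.078) for p in [(342,276),(431,276)]];print(P,np.linalg.norm(P[0]-P[1]))
d=cv2.absdiff(cv2.imread('pics/side0.png')[270:340,190:290],cv2.imread('pics/s15_raw.png')[270:340,190:290]);print('box diff mean',d.mean())
a=cv2.imread('pics/a1_raw.png');b=cv2.imread('pics/a15_raw.png')
print('tray diff',cv2.absdiff(a,b)[205:290,105:255].mean())
print(arm.hand_in())
"
```

```text
[array([ 0.4295351 , -0.28470969,  0.078     ]), array([ 0.43304382, -0.22685148,  0.078     ])] 0.057964503789896565
box diff mean 3.3444285714285713
tray diff 5.37359477124183
the job is handed in; nothing more can be done
None
```

I fitted both loose silver arms to the ledge, in seats 1 and 3, and pushed a hinge pin home through each. The lid is back on the pin box. I handed the job in at about 49 s; no verdict was reported.

**Arms:** only two silver arms were present. I left the blue and pink look-alikes alone. Both arms lie flat and point straight back towards the tray, to within about half a degree.

**Pins:** each stopped at the expected height. The head tops measured 76 mm, which is what a pin sitting on its arm should give. In that same check, the two sight lines from the fixed cameras missed each other by 3–4 mm. The positions they gave were also 2–3 mm off the wrist camera's. I relied on the wrist camera for position.

**Lid:** it sits as it did at the start, seen from the side. The buttons measure 58 mm across, so both are sprung out. I did not tug the lid to test the latch. Pressing it down took 34 N at the wrist.

**Instruments:** they look undisturbed. An image comparison of the tray showed a small difference, which I put down to moving shadows.

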